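# Put away a nut, shut its parts case and lock the second case on top

### The arm

A 6-joint arm with a two-finger parallel gripper is mounted at the origin on a cart in front of the work surface, level with it; the furniture and walls round the work are solid. World frame = base frame: x ahead of the robot, y to its left, z up, the work surface at z = 0. Lengths are in m, angles in rad, forces in N, time in s.
With the tool pointing down it reaches from about 0.25 to 0.775 m from the base axis. Payload 4 kg.
Tool frame: the origin (TCP) lies on the centre line of the jaws, within the pads' length; the fingertips stand 8 mm ahead of it and the grasp point (between the pads) lies 11 mm behind it; y points along the fingers, x is the direction in which the jaws open and shut, and the axes are right-handed (so a half turn about y gives the same grasp; the last joint's range is limited). The gripper opens to 94 mm and grips with 3 to 60 N. Pads are 16 mm wide; open, the fingers measure 119 mm over their backs; the gripper's body (75 mm by 177 mm) begins 78 mm behind the grasp point.
Start: joints at [1.103, 0.087, 1.371, -0, 1.684, -0.103], TCP at [0.196, 0.514, 0.214] pointing down, gripper open.
Joint ranges: [-3.1, 3.1], [-0.76, 2.03], [0.27, 2.55], [-1.08, 4.22], [0.17, 2.65], [-2.57, 2.57]. Speed limits (rad/s): [2.79, 2.79, 3.14, 3.14, 3.14, 3.14].

### API

Orientations are given as [roll, pitch, yaw] about the fixed x, y, z axes, in that order (R = Rz(yaw) Ry(pitch) Rx(roll)).
In Python, from bench import robot gives the robot as it stands.
- The arm moves only by the tool step_arm, never from a script. Its argument "commands" is a list of rows, each an object with "xyz": the shift along the world's x, y, z in m, a list of three; "twist": the turn, a rotation vector about the world's x, y, z in degrees, a list of three. In form: [{"xyz": [tx, ty, tz], "twist": [ax, ay, az]}, ...]. A call has 1 to 12 rows; each row is the pose to reach, as a shift and turn from the pose commanded when the call began; what a row does not reach only later rows make up. A row lasts 1/12 s, in which the tool goes at most 41.7 mm and 7.16 degrees, less where a joint would pass 70% of its speed; a pose out of reach is approached as far as the arm can. A call with a gripper value outside its range is refused whole. "fingers" is the closure in counts, from 0 (fully open) to 255 (shut), set as the call begins (left out, the last holds). The fingers move at their own pace and stop on an object; the grip force is fixed at half the most. Time passes only in rows, so rows that repeat a pose let the fingers close. It gives the time, the measured TCP pose, the force and the opening at its end, in the units of the state.
- robot.get_obs(): the state, without advancing time (a new reading comes with each control period).
- robot.snapshot(name): name is "scene" or "top" or "wrist"; returns (picture, depth): 400x640x3 uint8, red, green, blue; 400x640 float32, m along the optical axis (not along the pixel's ray), 0 where there is no reading.
- robot.camera_info(name): a dict with "fx", "fy", "cx", "cy" (pixels), "R" (3x3) and "t" (3): a world point X has camera coordinates R X + t. Camera axes: x right, y down, z forward; pixel columns grow to the right and rows downward; lengths in m; the calibration is good to about 2 mm. A picture is of the moment at which its call begins: read the wrist's pose just before it. camera_info takes no time and is no camera call; for the wrist camera it gives the pose at the moment of the call.
- robot.close_job(): hands the job in, once; it reports no verdict.
The state is a dict: "time": time; "joint_positions": joint angles; "qvel": joint speeds; "joint_torque": joint torques, N m; "tool_pos": TCP position; "ee_rot": TCP orientation; "wrist_force": force on the tool from outside, world axes, zero at the start; "wrist_torque": the same for the moment, N m; "width": finger opening in m.
Only numpy, scipy, OpenCV 4.12 (cv2) and the standard library are available. Lean on these libraries where they do the work, as an engineer would, in place of code of your own. Each camera call takes 0.05 s, during which the arm holds its last target.

### The job

Put the loose steel nut into the open parts case, swing that case's lid fully shut, then stack the other, closed case squarely on top so that the recesses in its base lock down over the lugs of the lid. Let go and leave the stack standing level; leave the green oil can standing where it is.

Things in the scene. Friction and masses are not known exactly. Their poses are not given: they have to be found in the camera images.
- nut_mid (a point): A loose bright steel hex nut lying flat on the bench on the left, 13 mm high, 24 mm across flats. The point is its centre, half-way up (6.5 mm above the bench); its x axis is square to one pair of flats, so it can be gripped across along its x, or along directions 60 degrees from that.
- lower_case: The open parts case on the right, fixed to the bench: grey body with an orange hinged lid standing open, 110 (x) x 62 (y) mm, walls and floor 4 mm, open rim 54 mm above the bench. Inside it is 102 x 54 x 50 mm. Origin: centre of its underside; x along its long side, z up. The lid is hinged along the top edge of the long side at its -y.
- lower_seat (a point): Fixed point over the middle of the lower case, 60 mm above the bench, axes as the case: here comes the middle of the shut lid's top face, and here the upper case's underside rests when locked on. On the shut lid, four round lugs, 16 mm in diameter, 8 mm high, tapering to 10 mm at the tip, stand at x = +-38, y = +-18 mm from here.
- lower_lid (a joint): Hinge of the lower case's lid, rad: 0 shut, 1.9 open to its stop; it starts leaning back past upright (1.65 to 1.85). The hinge runs along the case's x at y = -31 mm, z = 54 mm. Light (60 g) and almost free: pushed over from behind it falls shut by its own weight once below about 1.1 rad; further back it stays where it is.
- lid_edge (a point): Middle of the free edge of the lower case's orange lid, 62 mm from the hinge, half-way through its 6 mm thickness; it moves with the lid. The lid's outer face is bare over the middle 50 mm of its length (the lugs are near the ends).
- upper_mid (a point): Centre, half-way up, of the closed upper case in front of the robot: loose, grey with a fixed orange lid, 110 (x) x 62 (y) x 50 (z) mm plus the same four 8 mm lugs on top, 0.2 to 0.4 kg. Grip it across y at the middle of the long sides. In its base are four square recesses, 20 x 20 mm, 10 mm deep, at x = +-38, y = +-18 mm; they fit the lugs either way round (half turn).
- oil_can: A bystander: green oil can with a long spout, 62 x 72 x 123 mm, standing at the left front. Origin: centre of its underside.
- overhang (a point): Bystander, fixed: front tip of the big black and white casting that lies on blocks at the back middle of the bench. Point at its top face, 0.20 m high; it overhangs the bench (underside 0.18 m) behind the upper case and spreads from y = -0.15 to 0.01 here, rising to 0.3 m with the air grinder on it further back. Carry things over or round it.
- post_top (a point): Bystander, fixed: top of the dark upright post between the upper case and the oil can, 0.35 m high, about 60 x 80 mm with the grey arm hanging behind it (to x = 0.515, y = 0.15 to 0.23). Keep clear of it.

How it is judged:
By the outcome, as a careful person would: the job done as asked, in the order asked, and still so for the second after the job is handed in, with the robot touching nothing.
It also fails if it takes over 72 s, if anything falls off the work surface, if the arm or the gripper's body presses on something with over 40 N, if the wrist force passes 120 N, or if a joint passes its speed limit or range.

## Working session

There is one attempt and no reset: what is moved stays moved. The work goes in short steps, Python scripts to look and compute and a tool call to move; the robot and the scene stay as the last step left them, time stands still between calls to the robot, and variables do not carry over. Pictures are saved under pics/ and viewed, and the job is handed in when it is done.

Besides the shell and the picture viewer there is one more tool, called as a command line: name --argument value ..., lists and objects as JSON in quotes. step_arm: Moves the arm, as the interface text tells. Its arguments: {"type":"object","properties":{"commands":{"type":"array"},"fingers":{"type":"number"}},"required":["commands"]}

```bash
mkdir -p pics; ls
cat > h.py <<'E'
import numpy as np, cv2
from bench import robot
def save(name,fn):
    p,d=robot.snapshot(name); cv2.imwrite('pics/%s.png'%fn,p[:,:,::-1]); np.savez('pics/%s.npz'%fn,p=p,d=d,**{k:np.array(v) for k,v in robot.camera_info(name).items()}); return p,d
def pts(ci,d):
    v,u=np.mgrid[0:d.shape[0],0:d.shape[1]]
    c=np.stack([(u-ci['cx'])/ci['fx']*d,(v-ci['cy'])/ci['fy']*d,d],-1)
    return (c-np.array(ci['t']))@np.array(ci['R'])
def ray(ci,u,v,z):
    R=np.array(ci['R']);t=np.array(ci['t']); o=-R.T@t
    dv=R.T@np.array([(u-ci['cx'])/ci['fx'],(v-ci['cy'])/ci['fy'],1]); return o+dv*(z-o[2])/dv[2]
E
python3 - <<'E'
from h import *
o=robot.get_obs(); print(o)
for n in('scene','top','wrist'):
    save(n,n+'0'); ci=robot.camera_info(n); print(n,ci)
E
```

```text
pics
{'time': 0.0, 'joint_positions': array([ 1.10287130e+00,  8.79398759e-02,  1.37226246e+00, -2.88650559e-06,
        1.68359684e+00, -1.03130915e-01]), 'qvel': array([-7.64679681e-04,  1.02093703e-03,  7.56373766e-05,  4.31657584e-04,
        2.87630725e-04, -1.15585363e-03]), 'joint_torque': array([-9.46435080e-06, -3.40185606e+01, -3.02426791e+01,  7.17873336e-02,
        3.31703515e-02, -1.58574053e-04]), 'tool_pos': array([0.19599334, 0.51331737, 0.21230827]), 'ee_rot': array([-1.57057202,  0.0021951 ,  1.20600214]), 'wrist_force': array([0.32622715, 0.08396822, 0.45554875]), 'wrist_torque': array([ 0.01833962, -0.0204606 ,  0.00764718]), 'width': 0.09443731006112026}
scene {'fx': 457.88129000586366, 'fy': 457.88129000586366, 'cx': 311.8070663744707, 'cy': 198.2579076838539, 'R': array([[ 0.68574298, -0.72766376,  0.01618711],
       [-0.47543692, -0.46466477, -0.74702502],
       [ 0.55110462,  0.50457122, -0.66459882]]), 't': array([-0.37317284,  0.4148335 ,  1.0488922 ])}
top {'fx': 508.7443195238807, 'fy': 508.7443195238807, 'cx': 324.23601428323957, 'cy': 204.54162159326106, 'R': array([[-0.02411296, -0.9996268 ,  0.01283877],
       [-0.9885533 ,  0.02192869, -0.14926988],
       [ 0.14893264, -0.01629114, -0.98871314]]), 't': array([1.35170834e-03, 5.37690575e-01, 1.45733233e+00])}
wrist {'fx': 282.48497623504835, 'fy': 282.48497623504835, 'cx': 319.3636596383105, 'cy': 197.65035328324348, 'R': array([[ 3.56782069e-01,  9.34187436e-01, -6.24329153e-04],
       [ 9.03739543e-01, -3.44984112e-01,  2.53457690e-01],
       [ 2.36561606e-01, -9.09933898e-02, -9.67346272e-01]]), 't': array([-0.54943732, -0.02528636,  0.38949127])}
```

View pics/top0.png

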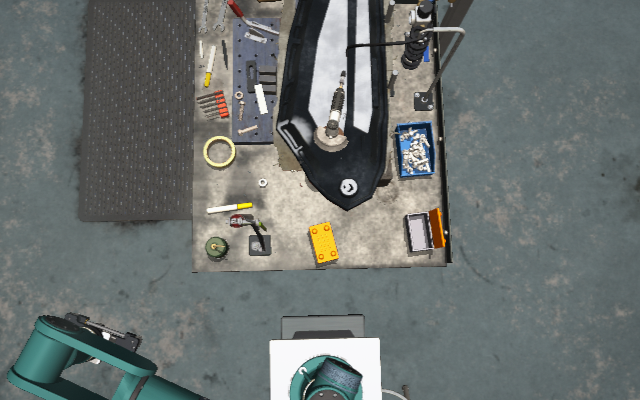

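View pics/scene0.png

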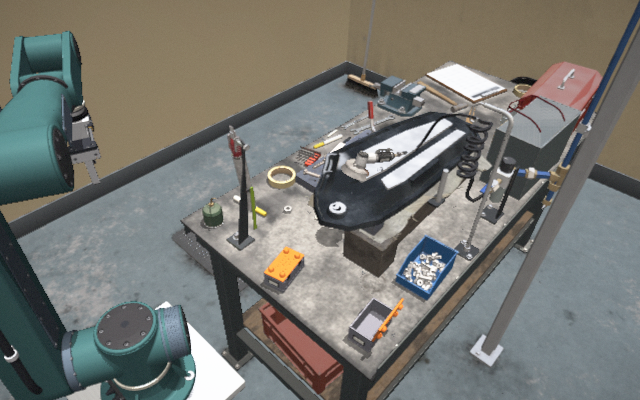

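View pics/wrist0.png

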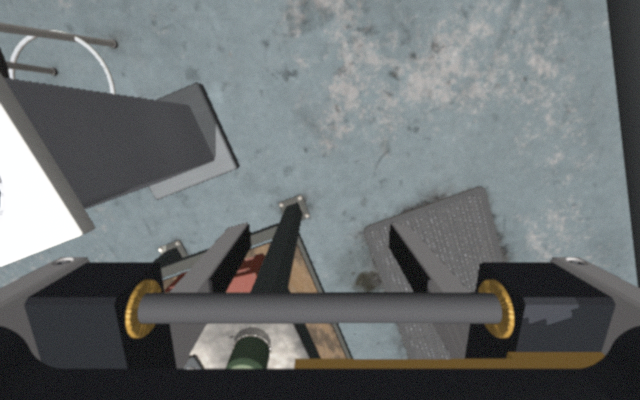

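The top view shows the nut at (263,183), the upper case at about (323,244), and the open case at about (420,232) with its orange lid at (437,228). The oil can is at (217,247) and the post base at (260,240). Next I'll enlarge and measure these.

Run:
```python
from h import *
f=np.load('pics/top0.npz'); ci={k:f[k] for k in('fx','fy','cx','cy','R','t')}; p,d=f['p'],f['d']
hsv=cv2.cvtColor(p,cv2.COLOR_RGB2HSV)
P=pts(ci,d)
m=((hsv[...,0]>5)&(hsv[...,0]<25)&(hsv[...,1]>180)&(hsv[...,2]>120)).astype(np.uint8)
n,l,s,c=cv2.connectedComponentsWithStats(m)
for i in range(1,n):
    if s[i,4]>30:
        q=P[l==i]; print(s[i],c[i],np.median(q,0),np.percentile(q,5,0),np.percentile(q,95,0), cv2.minAreaRect(np.argwhere(l==i)[:,::-1].astype(np.float32)))
for (u,v,z) in[(263,183,.0065),(217,247,0.1),(260,240,.35),(347,208,.2),(323,244,.05)]: print(ray(ci,u,v,z),P[v,u])
a=cv2.resize(p[160:280,190:460],None,fx=2.96,fy=2.96,interpolation=cv2.INTER_CUBIC); cv2.imwrite('pics/topz.png',a[:,:,::-1])
f=np.load('pics/scene0.npz'); p=f['p']
a=cv2.resize(p[190:370,190:430],None,fx=3.3,fy=3.3,interpolation=cv2.INTER_CUBIC); cv2.imwrite('pics/scz.png',a[:,:,::-1])
```

```text
[436 208  10  39 122] [440.54918033 227.44262295] [ 0.45411703 -0.33210836  0.1141536 ] [ 0.40651494 -0.33958411  0.1056462 ] [ 0.50371324 -0.32552389  0.11875348] ((440.968017578125, 226.92514038085938), (38.62868118286133, 4.147250652313232), 80.90972137451172)
[309 222  29  41 734] [323.19754768 242.11307902] [ 0.4262497  -0.00557388  0.05113414] [ 0.37903668 -0.03550605  0.04458418] [0.47324727 0.02523549 0.05892735] ((323.1826477050781, 242.29405212402344), (37.71590805053711, 21.37743377685547), 75.25643920898438)
[0.61268594 0.17201287 0.0065    ] [ 0.61426252  0.17285207 -0.00150883]
[0.4157612  0.29111538 0.1       ] [0.41821152 0.29783949 0.06560345]
[0.41174627 0.14373248 0.35      ] [0.42734756 0.16466271 0.16206884]
[ 0.50302412 -0.06799795  0.2       ] [ 0.50187069 -0.06750048  0.20808396]
[ 0.42087983 -0.00458371  0.05      ] [ 0.42042263 -0.00450683  0.05632402]
```

View pics/topz.png

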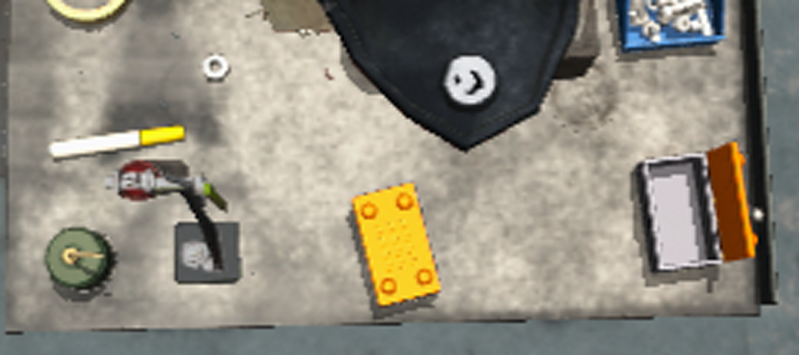

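View pics/scz.png

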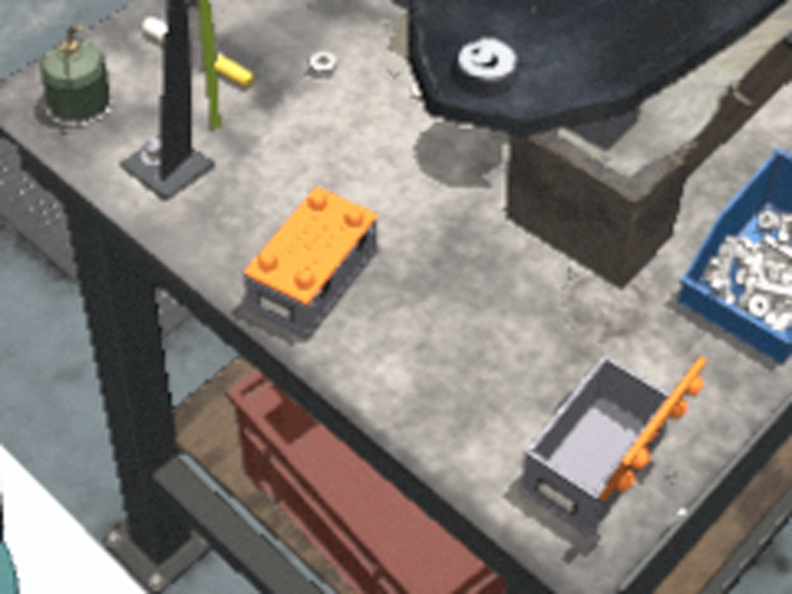

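Run:
```python
from h import *
for n in('top0','scene0'):
    f=np.load('pics/%s.npz'%n); ci={k:f[k] for k in('fx','fy','cx','cy','R','t')}; d=f['d']
    print(n,'cam',-f['R'].T@f['t'])
    P=pts(ci,d)
    print('all')
    m=(d>0)&(P[...,0]>.36)&(P[...,0]<.56)&(P[...,1]>.1)&(P[...,1]<.27)&(P[...,2]>.02)&(P[...,2]<.5)
    q=P[m]
    for z in np.arange(.0,.46,.03):
        k=q[(q[:,2]>=z)&(q[:,2]<z+.03)]
        if len(k)>3: print('%.2f'%z,len(k),k.min(0)[:2].round(3),k.max(0)[:2].round(3))
    m=(d>0)&(P[...,0]>.34)&(P[...,0]<.5)&(P[...,1]>.24)&(P[...,1]<.36)&(P[...,2]>.02)&(P[...,2]<.2)
    q=P[m]; print('can',len(q),q.min(0),q.max(0))
    m=(d>0)&(P[...,0]>.2)&(P[...,0]<.8)&(P[...,1]<-.37)&(P[...,1]>-.6)&(P[...,2]>.01)&(P[...,2]<.6)
    q=P[m]; print('right',len(q)); 
    if len(q): print(q.min(0),q.max(0))
# robot links
f=np.load('pics/scene0.npz'); ci={k:f[k] for k in('fx','fy','cx','cy','R','t')}; P=pts(ci,f['d'])
for u,v in[(125,325),(175,333),(50,60),(35,150),(15,290),(45,180),(80,115),(85,150)]: print(u,v,P[v,u].round(3))
p=f['p']; cv2.imwrite('pics/arm.png',cv2.resize(p[0:400,0:260],None,fx=1.5,fy=1.5)[:,:,::-1])
p=np.load('pics/top0.npz')['p'];cv2.imwrite('pics/armt.png',cv2.resize(p[290:400,0:420],None,fx=1.9,fy=1.9)[:,:,::-1])
```

```text
top0 cam [0.31452404 0.01330196 1.52112727]
all
0.00 25 [0.406 0.168] [0.55  0.266]
0.03 31 [0.405 0.159] [0.471 0.182]
0.06 21 [0.415 0.16 ] [0.502 0.192]
0.09 24 [0.416 0.159] [0.507 0.197]
0.12 20 [0.416 0.159] [0.5  0.27]
0.15 24 [0.425 0.16 ] [0.497 0.198]
0.18 36 [0.43  0.159] [0.495 0.196]
0.21 19 [0.436 0.159] [0.49  0.196]
0.24 24 [0.438 0.158] [0.488 0.198]
0.27 37 [0.443 0.156] [0.482 0.211]
0.30 44 [0.445 0.156] [0.478 0.215]
0.33 210 [0.447 0.147] [0.476 0.224]
0.36 25 [0.451 0.196] [0.46  0.208]
can 371 [0.39121334 0.2664647  0.02024053] [0.44862751 0.33305014 0.12881623]
right 681
[ 0.36046525 -0.37980448  0.0100555 ] [ 0.79902962 -0.37065163  0.0560424 ]
scene0 cam [-0.12492151 -0.60802665  1.01302411]
all
0.00 29 [0.407 0.167] [0.445 0.201]
0.03 115 [0.404 0.159] [0.474 0.187]
0.06 121 [0.412 0.158] [0.509 0.203]
0.09 139 [0.417 0.16 ] [0.506 0.202]
0.12 120 [0.422 0.16 ] [0.482 0.201]
0.15 120 [0.425 0.16 ] [0.496 0.213]
0.18 144 [0.429 0.16 ] [0.495 0.214]
0.21 115 [0.432 0.16 ] [0.488 0.216]
0.24 103 [0.437 0.158] [0.485 0.214]
0.27 111 [0.443 0.156] [0.467 0.217]
0.30 135 [0.445 0.154] [0.466 0.217]
0.33 189 [0.447 0.147] [0.469 0.228]
0.36 40 [0.447 0.193] [0.462 0.213]
can 366 [0.39060426 0.27348574 0.02002266] [0.44750942 0.33581476 0.12056917]
right 802
[ 0.35816051 -0.37716287  0.01004022] [ 0.79951295 -0.37021875  0.05114969]
125 325 [ 0.001 -0.003  0.224]
175 333 [ 0.065 -0.071  0.196]
50 60 [0.185 0.477 0.554]
35 150 [-0.008  0.013  0.641]
15 290 [-0.117  0.037  0.411]
45 180 [-0.016 -0.004  0.602]
80 115 [0.205 0.479 0.403]
85 150 [0.171 0.426 0.341]
```

View pics/arm.png

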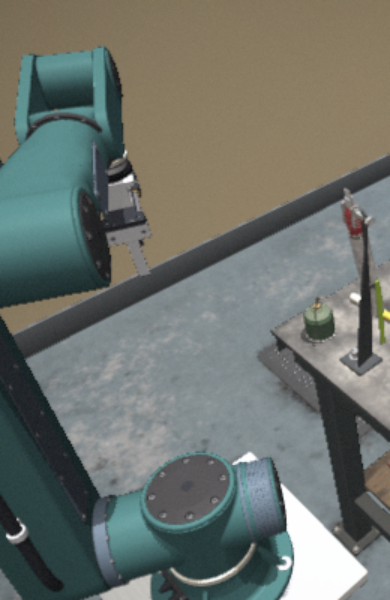

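View pics/armt.png

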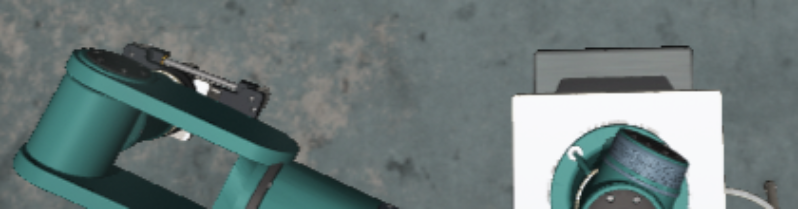

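step_arm --commands '[{"xyz":[0.03,0,0.03],"twist":[0,0,0]},{"xyz":[0.06,0,0.06],"twist":[0,0,0]},{"xyz":[0.09,-0.01,0.08],"twist":[0,0,0]},{"xyz":[0.12,-0.02,0.1],"twist":[0,0,0]},{"xyz":[0.155,-0.03,0.1],"twist":[0,0,0]},{"xyz":[0.19,-0.04,0.1],"twist":[0,0,0]},{"xyz":[0.225,-0.05,0.1],"twist":[0,0,0]},{"xyz":[0.255,-0.065,0.1],"twist":[0,0,0]},{"xyz":[0.255,-0.065,0.1],"twist":[0,0,0]}]'

```text
time: 0.9
tool_pos: [0.4566, 0.4454, 0.311]
ee_rot: [-1.572, 0.004, 1.198]
wrist_force: [-1.0, -0.9, -0.0]
width: 0.0941
```

```bash
cat >> h.py <<'E'
import json,os
def rec():
    o=robot.get_obs(); 
    open('rec.txt','a').write(' '.join('%.6f'%x for x in list(o['joint_positions'])+list(o['tool_pos'])+list(o['ee_rot']))+'\n')
    print('t %.2f'%o['time'],'q',o['joint_positions'].round(3),'p',o['tool_pos'].round(4),'rpy',o['ee_rot'].round(3),'F',o['wrist_force'].round(1),'w %.4f'%o['width']); return o
E
python3 -c "
from h import *
rec(); save('wrist','w1')"
```

```text
t 0.90 q [ 0.686  0.297  0.934 -0.003  1.913 -0.514] p [0.4566 0.4454 0.311 ] rpy [-1.572  0.004  1.198] F [-1.  -0.9 -0. ] w 0.0941
```

View pics/w1.png

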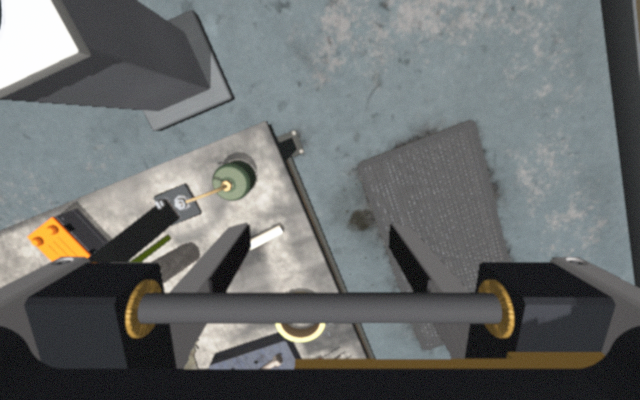

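The wrist view shows the can at (232,180), the post from (180,203) leaning out to (100,255), and the upper case at (60,238). Before reaching past the post I want to know how high the arm's wrist and forearm sit.

Run:
```python
from h import *
for n in('top','scene'):
    p,d=save(n,n+'1'); ci=robot.camera_info(n); P=pts(ci,d)
    q1=.686; c,s=np.cos(q1),np.sin(q1)
    rad=P[...,0]*c+P[...,1]*s; lat=-P[...,0]*s+P[...,1]*c
    m=(d>0)&(abs(lat-.056)<.2)&(P[...,2]>.36)&(rad>-.3)&(rad<.9)
    for r in np.arange(-.1,.85,.05):
        k=m&(rad>=r)&(rad<r+.05)
        if k.sum()>5: print(n,'%.2f'%r,k.sum(),'lat',lat[k].min().round(3),lat[k].max().round(3),'z',P[k][:,2].min().round(3),P[k][:,2].max().round(3))
```

```text
top 0.10 81 lat -0.013 -0.009 z 0.542 0.628
top 0.15 753 lat -0.013 0.05 z 0.553 0.629
top 0.20 1610 lat 0.0 0.107 z 0.566 0.631
top 0.25 2063 lat -0.0 0.11 z 0.555 0.634
top 0.30 2064 lat 0.001 0.11 z 0.568 0.636
top 0.35 1790 lat 0.002 0.107 z 0.582 0.64
top 0.40 1671 lat 0.007 0.109 z 0.586 0.647
top 0.45 1953 lat -0.139 0.112 z 0.361 0.653
top 0.50 1350 lat -0.001 0.112 z 0.437 0.671
top 0.55 2478 lat -0.015 0.112 z 0.4 0.691
top 0.60 3177 lat -0.006 0.116 z 0.413 0.701
top 0.65 517 lat -0.005 0.112 z 0.633 0.696
scene -0.05 237 lat 0.147 0.173 z 0.36 0.414
scene 0.00 2844 lat 0.118 0.19 z 0.36 0.513
scene 0.05 6416 lat -0.012 0.152 z 0.36 0.627
scene 0.10 3810 lat -0.013 0.154 z 0.36 0.637
scene 0.15 1005 lat -0.013 0.151 z 0.47 0.632
scene 0.20 1195 lat 0.001 0.104 z 0.556 0.628
scene 0.25 1127 lat 0.001 0.109 z 0.553 0.631
scene 0.30 963 lat 0.001 0.112 z 0.565 0.634
scene 0.35 692 lat 0.004 0.099 z 0.566 0.637
scene 0.40 716 lat 0.004 0.112 z 0.571 0.645
scene 0.45 1043 lat -0.139 0.114 z 0.361 0.651
scene 0.50 685 lat 0.0 0.115 z 0.404 0.665
scene 0.55 1269 lat -0.013 0.102 z 0.36 0.657
scene 0.60 905 lat -0.002 0.101 z 0.415 0.643
scene 0.65 102 lat -0.001 0.131 z 0.404 0.626
```

View pics/scene1.png

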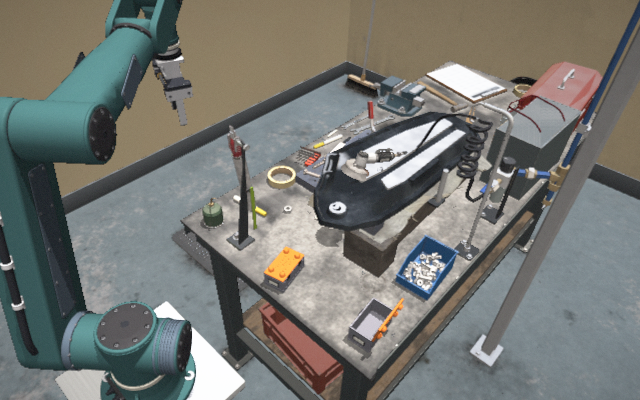

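View pics/top1.png

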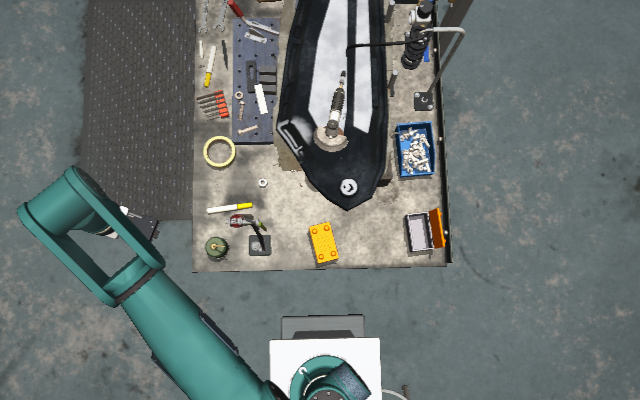

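Run:
```python
from h import *
for n in('top0','scene0'):
    f=np.load('pics/%s.npz'%n); ci={k:f[k] for k in('fx','fy','cx','cy','R','t')}; d=f['d']
    P=pts(ci,d)
    for x in np.arange(.48,.74,.02):
        m=(d>0)&(abs(P[...,0]-x)<.01)&(P[...,1]>-.2)&(P[...,1]<.16)&(P[...,2]>.03)
        if m.sum()>5:
            q=P[m]; i=q[:,1].argmax(); hi=q[q[:,2]>.15]
            print(n,'x%.2f'%x,'max y pt',q[i].round(3),'hi',hi[:,1].min().round(3) if len(hi) else '',hi[hi[:,1].argmax()].round(3) if len(hi) else '', 'zmax',q[:,2].max().round(3), 'zmax y>0', q[q[:,1]>-.02][:,2].max().round(3) if (q[:,1]>-.02).any() else '')
f=np.load('pics/top0.npz');p=f['p']
a=cv2.resize(p[165:200,240:300],None,fx=10,fy=10,interpolation=cv2.INTER_CUBIC); cv2.imwrite('pics/nz.png',a[:,:,::-1])
```

```text
top0 x0.48 max y pt [0.474 0.16  0.154] hi 0.159 [0.474 0.16  0.154] zmax 0.184 zmax y>0 0.184
top0 x0.50 max y pt [ 0.51  -0.047  0.194] hi -0.093 [ 0.51  -0.047  0.194] zmax 0.214 zmax y>0 
top0 x0.52 max y pt [ 0.53  -0.016  0.19 ] hi -0.132 [ 0.53  -0.016  0.19 ] zmax 0.211 zmax y>0 0.199
top0 x0.54 max y pt [0.549 0.002 0.191] hi -0.141 [0.549 0.002 0.191] zmax 0.219 zmax y>0 0.208
top0 x0.56 max y pt [0.569 0.02  0.188] hi -0.153 [0.569 0.02  0.188] zmax 0.221 zmax y>0 0.208
top0 x0.58 max y pt [0.588 0.058 0.089] hi -0.162 [0.587 0.033 0.181] zmax 0.217 zmax y>0 0.208
top0 x0.60 max y pt [0.591 0.058 0.091] hi -0.171 [0.606 0.043 0.193] zmax 0.217 zmax y>0 0.214
top0 x0.62 max y pt [0.627 0.054 0.188] hi -0.174 [0.627 0.054 0.188] zmax 0.22 zmax y>0 0.22
top0 x0.64 max y pt [0.649 0.114 0.057] hi -0.175 [0.649 0.067 0.186] zmax 0.257 zmax y>0 0.253
top0 x0.66 max y pt [0.654 0.136 0.064] hi -0.179 [0.668 0.077 0.19 ] zmax 0.266 zmax y>0 0.263
top0 x0.68 max y pt [0.67  0.122 0.058] hi -0.179 [0.688 0.093 0.189] zmax 0.288 zmax y>0 0.269
top0 x0.70 max y pt [0.707 0.131 0.09 ] 
[... 725 characters left out ...]
5 zmax y>0 0.207
scene0 x0.60 max y pt [0.592 0.054 0.091] hi -0.172 [0.608 0.041 0.2  ] zmax 0.212 zmax y>0 0.212
scene0 x0.62 max y pt [0.625 0.057 0.199] hi -0.174 [0.625 0.057 0.199] zmax 0.217 zmax y>0 0.213
scene0 x0.64 max y pt [0.645 0.117 0.048] hi -0.176 [0.647 0.065 0.196] zmax 0.252 zmax y>0 0.249
scene0 x0.66 max y pt [0.662 0.133 0.061] hi -0.179 [0.67  0.074 0.2  ] zmax 0.263 zmax y>0 0.263
scene0 x0.68 max y pt [0.67  0.124 0.066] hi -0.182 [0.688 0.094 0.187] zmax 0.289 zmax y>0 0.267
scene0 x0.70 max y pt [0.709 0.131 0.096] hi -0.183 [0.707 0.104 0.196] zmax 0.293 zmax y>0 0.286
scene0 x0.72 max y pt [0.722 0.117 0.189] hi -0.2 [0.722 0.117 0.189] zmax 0.286 zmax y>0 0.284
```

View pics/nz.png

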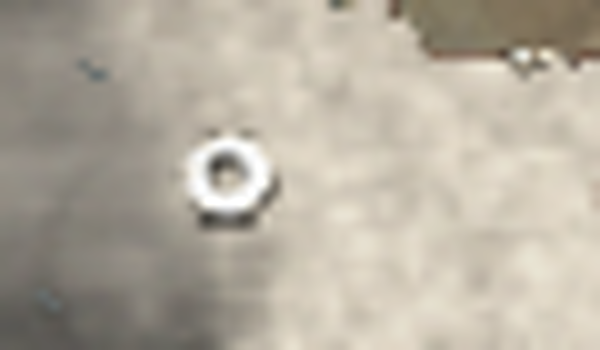

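Run:
```python
from h import *
f=np.load('pics/w1.npz'); ci={k:f[k] for k in('fx','fy','cx','cy','R','t')}
c=-f['R'].T@f['t']; tcp=np.array([.4566,.4454,.311]); yaw=1.198
Rz=np.array([[np.cos(yaw),np.sin(yaw),0],[-np.sin(yaw),np.cos(yaw),0],[0,0,1]])
print('cam rel tcp in yaw frame',Rz@(c-tcp))
for v in(60,130,200,230): print(v,Rz@(ray(ci,320,v,0)-tcp))
# top edge of post items
for n in('top0','scene0'):
    f=np.load('pics/%s.npz'%n); ci={k:f[k] for k in('fx','fy','cx','cy','R','t')}; P=pts(ci,f['d'])
    m=(f['d']>0)&(P[...,0]>.42)&(P[...,0]<.53)&(P[...,1]>.13)&(P[...,1]<.25)&(P[...,2]>.2)
    q=P[m]
    for y in np.arange(.14,.24,.01):
        k=q[(q[:,1]>=y)&(q[:,1]<y+.01)]
        if len(k): print(n,'y%.2f'%y,len(k),'zmax',k[:,2].max().round(3),'x',k[:,0].min().round(3),k[:,0].max().round(3))
f=np.load('pics/scene0.npz');p=f['p']
cv2.imwrite('pics/postz.png',cv2.resize(p[115:255,195:300],None,fx=4,fy=4,interpolation=cv2.INTER_CUBIC)[:,:,::-1])
```

```text
cam rel tcp in yaw frame [0.00049012 0.07716051 0.17084097]
60 [ 0.00039817  0.17386123 -0.311     ]
130 [ 0.00077821  0.06737488 -0.311     ]
200 [ 0.00120752 -0.05291896 -0.311     ]
230 [ 0.00140905 -0.10938478 -0.311     ]
top0 y0.14 9 zmax 0.354 x 0.447 0.464
top0 y0.15 48 zmax 0.354 x 0.434 0.464
top0 y0.16 48 zmax 0.356 x 0.434 0.461
top0 y0.17 28 zmax 0.355 x 0.448 0.463
top0 y0.18 51 zmax 0.355 x 0.448 0.484
top0 y0.19 85 zmax 0.386 x 0.445 0.492
top0 y0.20 54 zmax 0.383 x 0.446 0.477
top0 y0.21 35 zmax 0.355 x 0.448 0.474
top0 y0.22 9 zmax 0.352 x 0.453 0.463
scene0 y0.14 10 zmax 0.351 x 0.45 0.464
scene0 y0.15 65 zmax 0.352 x 0.434 0.464
scene0 y0.16 94 zmax 0.353 x 0.432 0.459
scene0 y0.17 61 zmax 0.353 x 0.449 0.463
scene0 y0.18 62 zmax 0.354 x 0.448 0.482
scene0 y0.19 263 zmax 0.382 x 0.446 0.49
scene0 y0.20 130 zmax 0.381 x 0.445 0.465
scene0 y0.21 42 zmax 0.372 x 0.447 0.461
scene0 y0.22 3 zmax 0.346 x 0.455 0.459
```

View pics/postz.png

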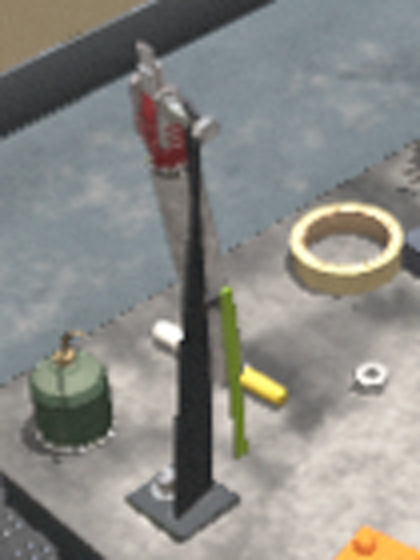

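step_arm --commands '[{"xyz":[0.03,-0.02,0],"twist":[0,0,0]},{"xyz":[0.06,-0.05,0],"twist":[0,0,0]},{"xyz":[0.085,-0.08,0],"twist":[0,0,0]},{"xyz":[0.105,-0.11,0],"twist":[0,0,0]},{"xyz":[0.12,-0.14,0],"twist":[0,0,0]},{"xyz":[0.13,-0.175,0],"twist":[0,0,0]},{"xyz":[0.14,-0.21,0],"twist":[0,0,0]},{"xyz":[0.15,-0.245,-0.01],"twist":[0,0,0]},{"xyz":[0.156,-0.273,-0.03],"twist":[0,0,0]},{"xyz":[0.156,-0.273,-0.03],"twist":[0,0,0]},{"xyz":[0.156,-0.273,-0.03],"twist":[0,0,0]}]'

```text
time: 1.97
tool_pos: [0.606, 0.1759, 0.2822]
ee_rot: [-1.568, 0.001, 1.205]
wrist_force: [0.1, -0.2, 0.6]
width: 0.0942
```

```bash
python3 -c "
from h import *
rec(); p,d=save('wrist','w2'); save('scene','scene2')
a=cv2.resize(p[100:240,250:390],None,fx=4,fy=4,interpolation=cv2.INTER_CUBIC); cv2.imwrite('pics/w2z.png',a[:,:,::-1])"
```

```text
t 1.97 q [ 1.920e-01  2.730e-01  1.020e+00  1.000e-03  1.851e+00 -1.013e+00] p [0.606  0.1759 0.2822] rpy [-1.568e+00  1.000e-03  1.205e+00] F [ 0.1 -0.2  0.6] w 0.0942
```

View pics/w2z.png

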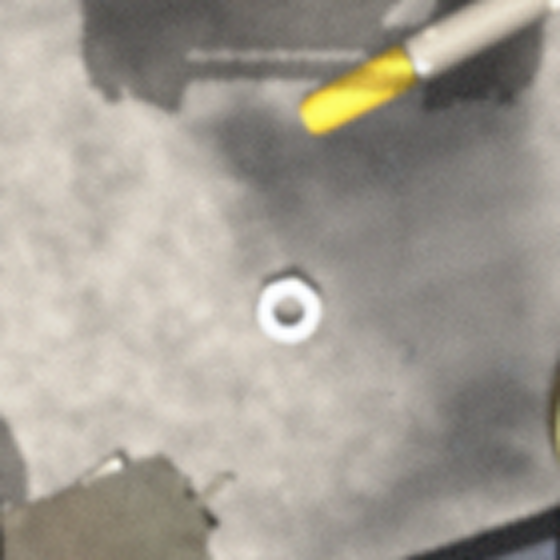

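View pics/scene2.png

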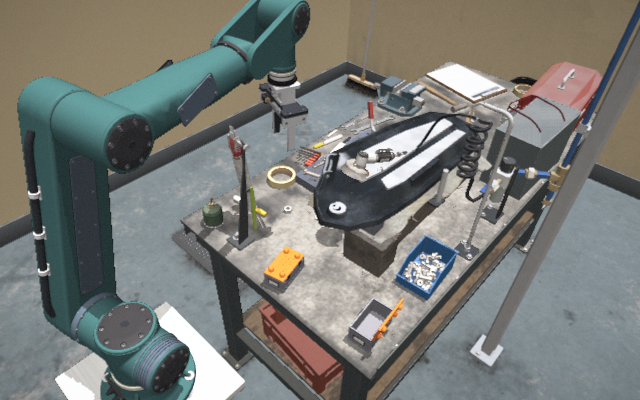

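View pics/w2.png

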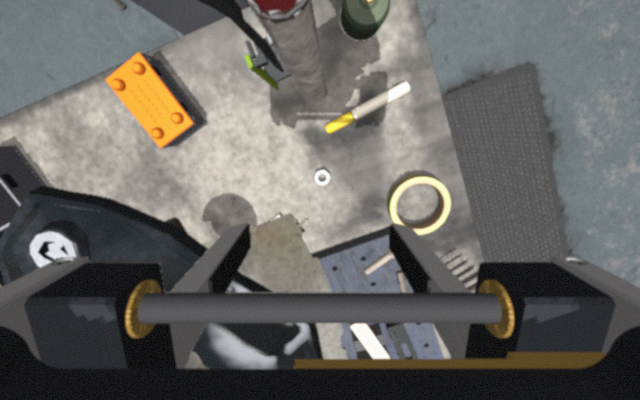

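The scene view shows the wrist disc at about (300,18) with the fork running back to the roll joint at (240,50). In the wrist view the nut is at (322,178). I'll measure the arm geometry and the nut.

Run:
```python
from h import *
f=np.load('pics/scene2.npz'); ci={k:f[k] for k in('fx','fy','cx','cy','R','t')}; P=pts(ci,f['d'])
q1=.192; c,s=np.cos(q1),np.sin(q1)
def rl(X): return np.array([X[0]*c+X[1]*s,-X[0]*s+X[1]*c,X[2]]).round(3)
for n,u,v in[('disc',300,18),('disc low',297,36),('disc right',307,25),('fork lower',275,48),('fork lower2',258,66),('fork base low',248,77),('ring low',243,78),('forearm low',215,98),('elbow disc',129,141),('ringtop',226,44),('flange',283,82),('body top',285,95),('body low',290,115),('tip',291,145)]:
    print(n,rl(P[v,u]))
rad=P[...,0]*c+P[...,1]*s; lat=-P[...,0]*s+P[...,1]*c
m=(f['d']>0)&(lat>-.06)&(lat<.15)&(P[...,2]>.44)&(rad>.0)&(rad<.9)
for r in np.arange(.1,.75,.025):
    k=m&(rad>=r)&(rad<r+.025)
    if k.sum()>5: print('%.3f'%r,k.sum(),'lat',lat[k].min().round(3),lat[k].max().round(3),'z',P[k][:,2].min().round(3),P[k][:,2].max().round(3))
# nut
f=np.load('pics/w2.npz'); ci={k:f[k] for k in('fx','fy','cx','cy','R','t')}; p=f['p']
g=p[150:205,290:355].astype(int); m=((g.min(2)>215)).astype(np.uint8)
n,l,st,ce=cv2.connectedComponentsWithStats(m); i=1+st[1:,4].argmax(); print(st[i],ce[i])
cs,_=cv2.findContours((l==i).astype(np.uint8),cv2.RETR_EXTERNAL,cv2.CHAIN_APPROX_NONE)
cc=cs[0][:,0]+[290,150]; (u,v),rr=cv2.minEnclosingCircle(cc.astype(np.float32)); print(u,v,rr, ray(ci,u,v,.013))
a=cv2.resize(p[160:196,304:340],None,fx=16,fy=16,interpolation=cv2.INTER_CUBIC); cv2.imwrite('pics/w2n.png',a[:,:,::-1])
```

```text
disc [ 0.621 -0.005  0.634]
disc low [ 0.613 -0.003  0.596]
disc right [ 0.656 -0.002  0.607]
fork lower [0.533 0.002 0.595]
fork lower2 [0.471 0.002 0.578]
fork base low [0.455 0.018 0.555]
ring low [0.434 0.014 0.562]
forearm low [0.34  0.008 0.561]
elbow disc [ 0.119 -0.012  0.594]
ringtop [0.435 0.051 0.626]
flange [0.605 0.035 0.474]
body top [0.6   0.026 0.443]
body low [ 0.569 -0.01   0.413]
tip [0.597 0.008 0.3  ]
0.100 2121 lat -0.014 0.15 z 0.44 0.639
0.125 1320 lat -0.014 0.15 z 0.441 0.64
0.150 676 lat -0.012 0.148 z 0.546 0.629
0.175 756 lat 0.001 0.098 z 0.552 0.626
0.200 730 lat 0.0 0.097 z 0.552 0.625
0.225 704 lat -0.001 0.095 z 0.547 0.624
0.250 689 lat -0.001 0.092 z 0.548 0.624
0.275 615 lat -0.0 0.108 z 0.555 0.624
0.300 617 lat -0.0 0.111 z 0.549 0.623
0.325 505 lat 0.0 0.11 z 0.55 0.623
0.350 470 lat 0.002 0.086 z 0.546 0.623
0.375 419 lat 0.004 0.084 z 0.544 0.622
0.400 395 lat 0.006 0.08 z 0.547 0.622
0.425 558 lat -0.002 0.112 z 0.548 0.628
0.450 645 lat -0.002 0.113 z 0.526 0.624
0.475 430 lat -0.002 0.111 z 0.546 0.633
0.500 464 lat -0.002 0.112 z 0.552 0.64
0.525 510 lat -0.002 0.112 z 0.557 0.647
0.550 570 lat -0.002 0.113 z 0.563 0.655
0.575 1318 lat -0.006 0.11 z 0.441 0.662
0.600 1086 lat -0.007 0.101 z 0.44 0.67
0.625 391 lat -0.008 0.031 z 0.454 0.669
0.650 74 lat -0.005 0.037 z 0.462 0.66
[ 25  20  15  16 135] [31.74074074 27.42962963]
321.547607421875 177.45237731933594 7.845618724822998 [0.61513564 0.177902   0.013     ]
```

View pics/w2n.png

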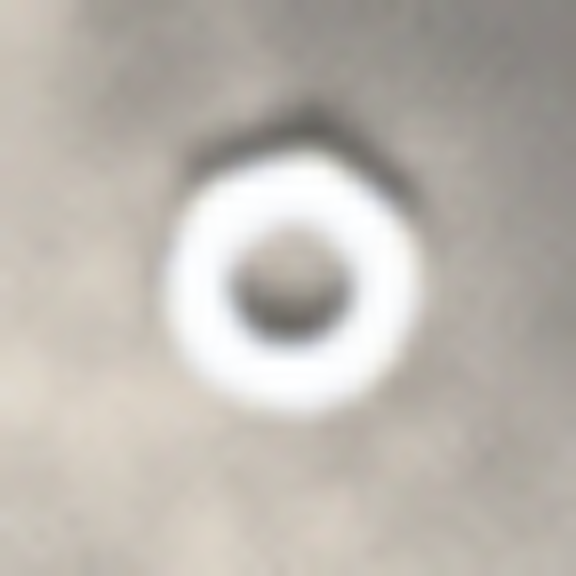

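```bash
cat >> h.py <<'E'
from scipy.spatial.transform import Rotation as Ro
def Rtool(yaw_deg,tilt_deg=0,axis=None):
    """tool down, jaw at yaw; tilt about world axis"""
    R=Ro.from_euler('xyz',[-np.pi/2,0,np.radians(yaw_deg)])
    if tilt_deg:
        a=np.array(axis,float); a/=np.linalg.norm(a); R=Ro.from_rotvec(np.radians(tilt_deg)*a)*R
    return R
def rowtwist(Rt,Rc=None):
    Rc=Rc if Rc is not None else Ro.from_euler('xyz',robot.get_obs()['ee_rot'])
    return np.degrees((Rt*Rc.inv()).as_rotvec()).round(2)
E
python3 -c "
from h import *
Rc=Rtool(np.degrees(1.206))
print(rowtwist(Rtool(20,11,[.94,.342,0]),Rc), rowtwist(Rtool(20,11,[.94,.342,0])))"
```

```text
[  8.08   7.96 -48.94] [  8.04   8.05 -49.07]
```

step_arm --commands '[{"xyz":[0.008,0.002,0],"twist":[1.15,1.14,-7.0]},{"xyz":[0.008,0.002,0],"twist":[2.3,2.28,-14.0]},{"xyz":[0.008,0.002,-0.02],"twist":[3.45,3.41,-21.0]},{"xyz":[0.008,0.002,-0.04],"twist":[4.6,4.55,-28.0]},{"xyz":[0.008,0.002,-0.06],"twist":[5.75,5.7,-35.0]},{"xyz":[0.008,0.002,-0.08],"twist":[6.9,6.8,-42.0]},{"xyz":[0.008,0.002,-0.1],"twist":[8.08,7.96,-48.94]},{"xyz":[0.008,0.002,-0.13],"twist":[8.08,7.96,-48.94]},{"xyz":[0.008,0.002,-0.154],"twist":[8.08,7.96,-48.94]},{"xyz":[0.008,0.002,-0.154],"twist":[8.08,7.96,-48.94]},{"xyz":[0.008,0.002,-0.154],"twist":[8.08,7.96,-48.94]}]' --fingers 110

```text
time: 2.98
tool_pos: [0.6143, 0.1798, 0.1293]
ee_rot: [-1.378, 0.002, 0.352]
wrist_force: [-0.1, 0.0, 0.7]
width: 0.0534
```

```bash
python3 -c "
from h import *
rec(); p,d=save('wrist','w3'); save('scene','scene3')
"
```

```text
t 2.98 q [ 0.096  0.336  1.255  0.186  1.601 -0.255] p [0.6143 0.1798 0.1293] rpy [-1.378  0.002  0.352] F [-0.1  0.   0.7] w 0.0534
```

View pics/w3.png

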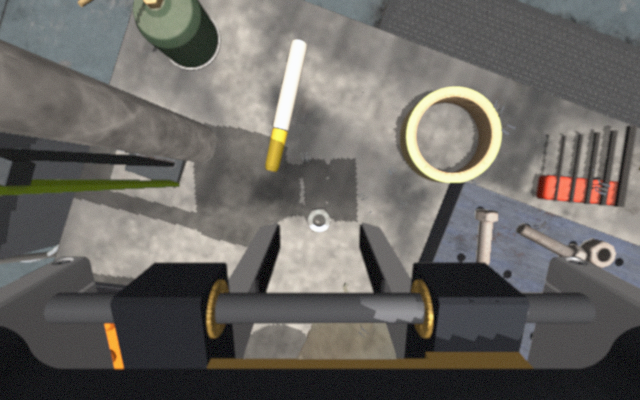

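View pics/scene3.png

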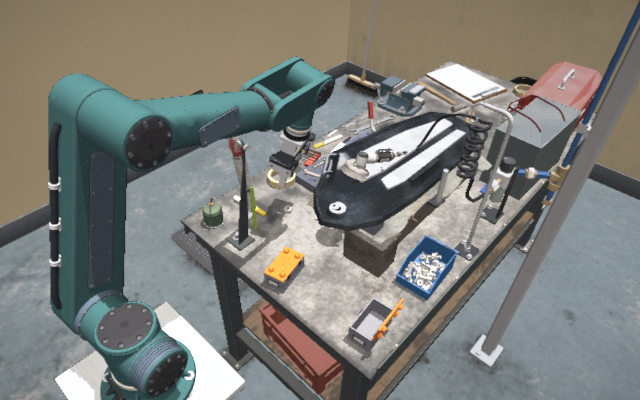

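The nut is at (318,220), between the fingertips, and the arm is well above the post. I'll measure the nut's centre and yaw.

Run:
```python
from h import *
f=np.load('pics/w3.npz'); ci={k:f[k] for k in('fx','fy','cx','cy','R','t')}; p=f['p']
a=cv2.resize(p[200:242,296:342],None,fx=14,fy=14,interpolation=cv2.INTER_CUBIC); cv2.imwrite('pics/w3n.png',a[:,:,::-1])
g=p[200:242,296:342].astype(int); m=((g.min(2)>200)).astype(np.uint8)
n,l,st,ce=cv2.connectedComponentsWithStats(m); i=1+st[1:,4].argmax(); print(st[i],ce[i])
cs,_=cv2.findContours((l==i).astype(np.uint8),cv2.RETR_EXTERNAL,cv2.CHAIN_APPROX_NONE)
cc=cs[0][:,0]+[296,200]; (u,v),rr=cv2.minEnclosingCircle(cc.astype(np.float32)); print(u,v,rr, ray(ci,u,v,.013))
W=np.array([ray(ci,x,y,.013)[:2] for x,y in cc]); 
print(W.mean(0),(W.max(0)+W.min(0))/2)
# radius profile -> 6th harmonic
c0=cv2.moments((W*1e4).astype(np.float32).reshape(-1,1,2)); cen=np.array([c0['m10'],c0['m01']])/c0['m00']/1e4; print(cen)
e=W-cen; r=np.hypot(*e.T); th=np.arctan2(e[:,1],e[:,0]); h=(r*np.exp(-6j*th)).mean(); print('rad',r.min(),r.max(),'amp',abs(h)*2,'vertex ang',np.degrees(-np.angle(h)/6)%60)
```

```text
[ 13  24  20   9 111] [22.94594595 27.75675676]
318.5526428222656 225.5 9.565796852111816 [0.61769499 0.17074288 0.013     ]
[0.61888077 0.16882407] [0.61801525 0.16979745]
[0.61894838 0.1685297 ]
rad 0.0008942412257988327 0.010806950326639425 amp 0.0027190921090696433 vertex ang 50.02413415242556
```

View pics/w3n.png

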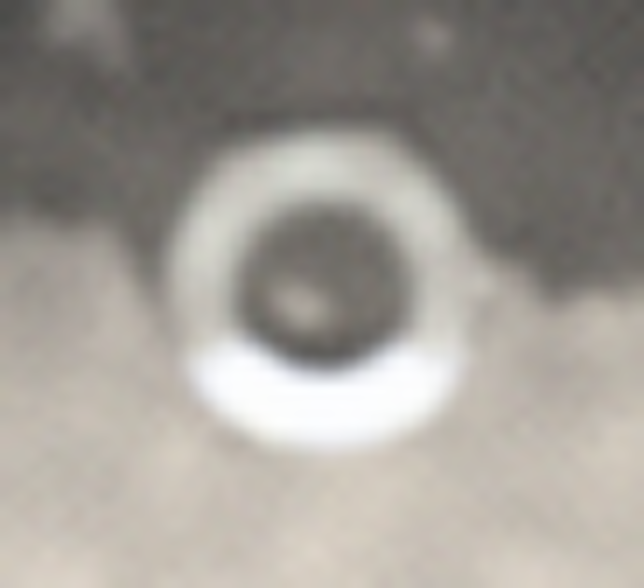

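Run:
```python
from h import *
f=np.load('pics/w3.npz'); ci={k:f[k] for k in('fx','fy','cx','cy','R','t')}
print('nut',ray(ci,318.7,220.6,.013), 'vertex',ray(ci,296+490/14,200+272/14,.01))
f2=np.load('pics/w2.npz'); ci2={k:f2[k] for k in('fx','fy','cx','cy','R','t')}
print('nut w2',ray(ci2,304+295/16.,160+285/16.,.013))
f=np.load('pics/scene3.npz'); ci={k:f[k] for k in('fx','fy','cx','cy','R','t')}; P=pts(ci,f['d'])
q1=.096; c,s=np.cos(q1),np.sin(q1)
def rl(X): return np.array([X[0]*c+X[1]*s,-X[0]*s+X[1]*c,X[2]]).round(3)
for n,u,v in[('wristdisc',324,91),('elbow',148,142),('ring low',275,128),('ring low',268,132),('ring top',258,87),('fork low',285,120),('fork low',300,108),('forearm low',230,150),('forearm low',252,140)]:
    print(n,rl(P[v,u]))
rad=P[...,0]*c+P[...,1]*s; lat=-P[...,0]*s+P[...,1]*c
m=(f['d']>0)&(lat>-.06)&(lat<.15)&(P[...,2]>.33)&(rad>.0)&(rad<.9)
for r in np.arange(.3,.75,.025):
    k=m&(rad>=r)&(rad<r+.025)
    if k.sum()>5:
        lo=k&(lat<.05); print('%.3f'%r,k.sum(),'lat',lat[k].min().round(3),lat[k].max().round(3),'z',P[k][:,2].min().round(3),P[k][:,2].max().round(3), 'at minz lat',lat[k][P[k][:,2].argmin()].round(3))
p=f['p']; cv2.imwrite('pics/s3z.png',cv2.resize(p[50:230,200:360],None,fx=3.3,fy=3.3,interpolation=cv2.INTER_CUBIC)[:,:,::-1])
```

```text
nut [0.61602734 0.17574984 0.013     ] vertex [0.62819484 0.18109521 0.01      ]
nut w2 [0.61617882 0.17901474 0.013     ]
wristdisc [ 0.636 -0.007  0.468]
elbow [ 0.145 -0.012  0.584]
ring low [0.467 0.004 0.442]
ring low [ 1.822  1.32  -0.811]
ring top [0.489 0.071 0.513]
fork low [0.502 0.004 0.446]
fork low [0.552 0.001 0.456]
forearm low [0.465 0.165 0.309]
forearm low [ 1.677  1.339 -0.811]
0.300 479 lat -0.002 0.09 z 0.488 0.57 at minz lat 0.011
0.325 486 lat -0.001 0.108 z 0.476 0.562 at minz lat 0.017
0.350 393 lat -0.001 0.108 z 0.468 0.553 at minz lat 0.018
0.375 369 lat 0.003 0.082 z 0.46 0.547 at minz lat 0.021
0.400 332 lat 0.005 0.082 z 0.454 0.538 at minz lat 0.021
0.425 299 lat 0.006 0.075 z 0.443 0.53 at minz lat 0.026
0.450 667 lat -0.006 0.149 z 0.331 0.524 at minz lat 0.111
0.475 489 lat -0.008 0.148 z 0.339 0.519 at minz lat 0.105
0.500 285 lat -0.008 0.103 z 0.422 0.521 at minz lat 0.008
0.525 330 lat -0.009 0.102 z 0.421 0.52 at minz lat 0.008
0.550 376 lat -0.008 0.101 z 0.417 0.52 at minz lat 0.011
0.575 389 lat -0.008 0.103 z 0.418 0.521 at minz lat 0.009
0.600 984 lat -0.009 0.105 z 0.33 0.52 at minz lat 0.047
0.625 605 lat -0.011 0.103 z 0.331 0.521 at minz lat 0.046
0.650 225 lat -0.01 0.103 z 0.335 0.518 at minz lat 0.046
0.675 16 lat -0.005 0.001 z 0.442 0.479 at minz lat 0.001
```

View pics/s3z.png

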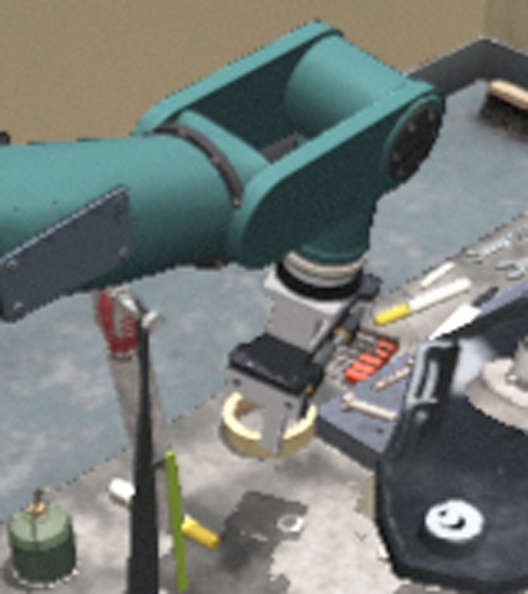

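```bash
python3 -c "
from h import *
Rc=Rtool(20,11,[.94,.342,0]); Rt=Rtool(24,14,[.995,.1,0])
print(rowtwist(Rt,Rc), rowtwist(Rt)); print(Rt.as_matrix())"
```

```text
[ 3.77 -3.18  3.58] [ 3.71 -2.92  3.47]
[[ 0.91447621 -0.02419189 -0.40391584]
 [ 0.39747563  0.24070928  0.8854785 ]
 [ 0.07580489 -0.97029573  0.22973859]]
```

step_arm --commands '[{"xyz":[0.001,0,-0.01],"twist":[3.77,-3.18,3.58]},{"xyz":[0.001,0,-0.03],"twist":[3.77,-3.18,3.58]},{"xyz":[0.001,0,-0.05],"twist":[3.77,-3.18,3.58]},{"xyz":[0.001,0,-0.065],"twist":[3.77,-3.18,3.58]},{"xyz":[0.001,0,-0.08],"twist":[3.77,-3.18,3.58]},{"xyz":[0.001,0,-0.085],"twist":[3.77,-3.18,3.58]},{"xyz":[0.001,0,-0.085],"twist":[3.77,-3.18,3.58]}]'

```text
time: 3.67
tool_pos: [0.6166, 0.1783, 0.0452]
ee_rot: [-1.338, -0.077, 0.411]
wrist_force: [0.4, 0.9, 0.7]
width: 0.0533
```

```bash
python3 -c "
from h import *
rec(); p,d=save('wrist','w4'); p,d=save('scene','scene4'); cv2.imwrite('pics/s4z.png',cv2.resize(p[50:230,200:360],None,fx=3.3,fy=3.3,interpolation=cv2.INTER_CUBIC)[:,:,::-1])
"
```

```text
t 3.67 q [ 0.062  0.361  1.404  0.248  1.391 -0.404] p [0.6166 0.1783 0.0452] rpy [-1.338 -0.077  0.411] F [0.4 0.9 0.7] w 0.0533
```

View pics/w4.png

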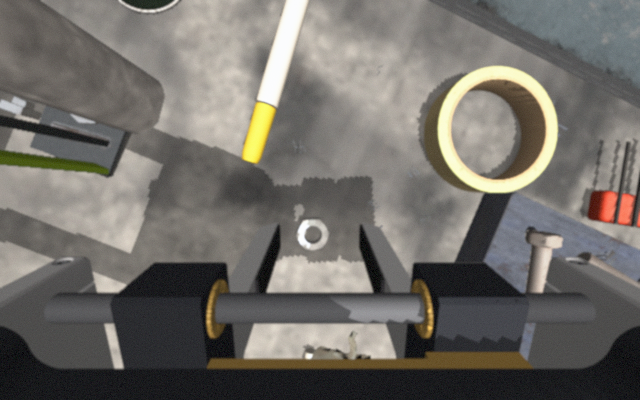

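View pics/s4z.png

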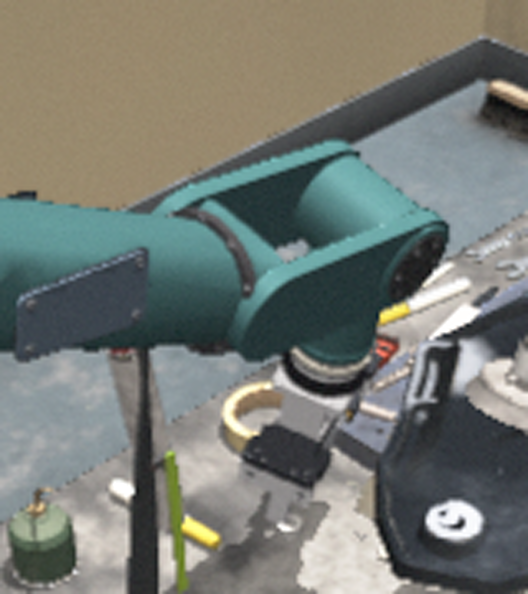

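Run:
```python
from h import *
f=np.load('pics/w4.npz'); ci={k:f[k] for k in('fx','fy','cx','cy','R','t')}; p=f['p']
a=cv2.resize(p[208:260,286:340],None,fx=11,fy=11,interpolation=cv2.INTER_CUBIC); cv2.imwrite('pics/w4n.png',a[:,:,::-1])
print(ray(ci,312.5,234.5,.013))
```

```text
[0.61448322 0.17630059 0.013     ]
```

View pics/w4n.png

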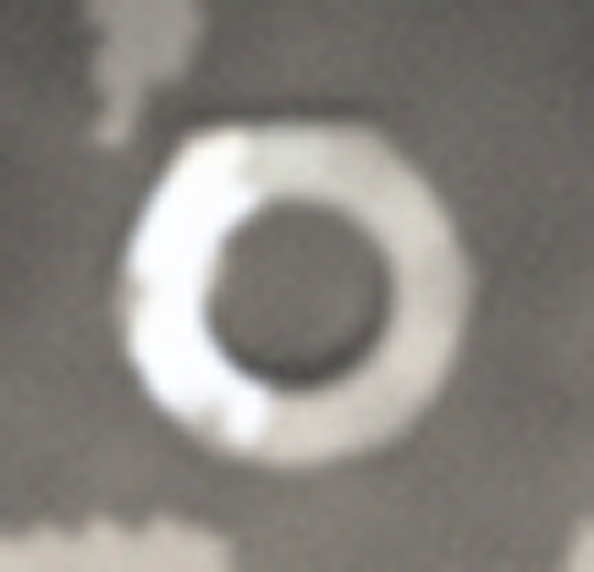

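step_arm --commands '[{"xyz":[-0.002,-0.001,-0.012],"twist":[0,0,0]},{"xyz":[-0.002,-0.001,-0.022],"twist":[0,0,0]},{"xyz":[-0.002,-0.001,-0.029],"twist":[0,0,0]},{"xyz":[-0.002,-0.001,-0.032],"twist":[0,0,0]},{"xyz":[-0.002,-0.001,-0.032],"twist":[0,0,0]}]'

```text
time: 4.18
tool_pos: [0.6136, 0.1767, 0.0119]
ee_rot: [-1.337, -0.074, 0.41]
wrist_force: [-1.2, 0.2, 1.2]
width: 0.0536
```

step_arm --commands '[{"xyz":[0,0,0],"twist":[0,0,0]},{"xyz":[0,0,0],"twist":[0,0,0]},{"xyz":[0,0,0],"twist":[0,0,0]},{"xyz":[0,0,0],"twist":[0,0,0]},{"xyz":[0,0,0],"twist":[0,0,0]},{"xyz":[0,0,0],"twist":[0,0,0]}]' --fingers 255

```text
time: 4.68
tool_pos: [0.6142, 0.1768, 0.0125]
ee_rot: [-1.338, -0.076, 0.41]
wrist_force: [0.4, 0.4, -0.8]
width: 0.0252
```

```bash
python3 -c "
from h import *
rec(); p,d=save('wrist','w5')
"
```

```text
t 4.68 q [ 0.06   0.386  1.441  0.251  1.333 -0.42 ] p [0.6142 0.1768 0.0125] rpy [-1.338 -0.076  0.41 ] F [ 0.4  0.4 -0.8] w 0.0252
```

View pics/w5.png

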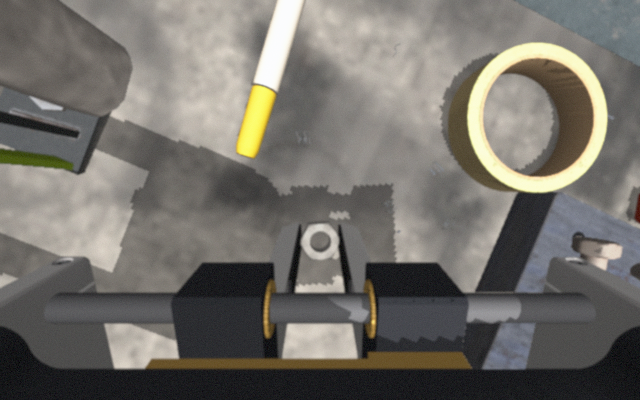

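The nut is gripped at 25.2 mm, so it has rotated onto its flats. Lifting.

step_arm --commands '[{"xyz":[0,0,0.02],"twist":[0,0,0]},{"xyz":[0,0,0.05],"twist":[0,0,0]},{"xyz":[0,0,0.08],"twist":[0,0,0]},{"xyz":[0,0,0.115],"twist":[0,0,0]},{"xyz":[0,0,0.15],"twist":[0,0,0]},{"xyz":[0,0,0.19],"twist":[-3,0,0]},{"xyz":[0,0,0.23],"twist":[-6,0,0]},{"xyz":[0,0,0.265],"twist":[-9,-1,0]},{"xyz":[0,0,0.29],"twist":[-12,-1.2,0]},{"xyz":[0,0,0.295],"twist":[-13.9,-1.4,0]},{"xyz":[0,0,0.295],"twist":[-13.9,-1.4,0]}]'

```text
time: 5.65
tool_pos: [0.6148, 0.1788, 0.3116]
ee_rot: [-1.572, -0.007, 0.422]
wrist_force: [0.5, 0.3, -0.3]
width: 0.0244
```

step_arm --commands '[{"xyz":[-0.01,-0.04,0.0],"twist":[0,0,-2]},{"xyz":[-0.02,-0.08,0.0],"twist":[0,0,-4]},{"xyz":[-0.035,-0.115,0.0],"twist":[0,0,-6]},{"xyz":[-0.05,-0.15,0],"twist":[0,0,-8]},{"xyz":[-0.065,-0.185,0],"twist":[0,0,-10]},{"xyz":[-0.08,-0.22,0],"twist":[0,0,-12]},{"xyz":[-0.095,-0.26,0],"twist":[0,0,-14]},{"xyz":[-0.11,-0.3,0],"twist":[0,0,-15]},{"xyz":[-0.13,-0.335,0],"twist":[0,0,-16]},{"xyz":[-0.145,-0.37,0],"twist":[0,0,-16]},{"xyz":[-0.16,-0.41,-0.02],"twist":[0,0,-16]},{"xyz":[-0.165,-0.447,-0.04],"twist":[0,0,-16]}]'

```text
time: 6.65
tool_pos: [0.4484, -0.2667, 0.2705]
ee_rot: [-1.571, -0.002, 0.138]
wrist_force: [1.5, 0.2, -0.2]
width: 0.0252
```

step_arm --commands '[{"xyz":[0,-0.02,-0.01],"twist":[0,0,0]},{"xyz":[0,-0.02,-0.01],"twist":[0,0,0]},{"xyz":[0,-0.02,-0.01],"twist":[0,0,0]}]'

```text
time: 6.9
tool_pos: [0.4488, -0.2851, 0.2575]
ee_rot: [-1.565, 0.003, 0.137]
wrist_force: [-0.5, -0.5, -0.9]
width: 0.0248
```

```bash
python3 -c "
from h import *
rec(); p,d=save('wrist','w6')
"
```

```text
t 6.90 q [-0.674  0.046  1.328  0.002  1.774 -0.81 ] p [ 0.4488 -0.2851  0.2575] rpy [-1.565  0.003  0.137] F [-0.5 -0.5 -0.9] w 0.0248
```

View pics/w6.png

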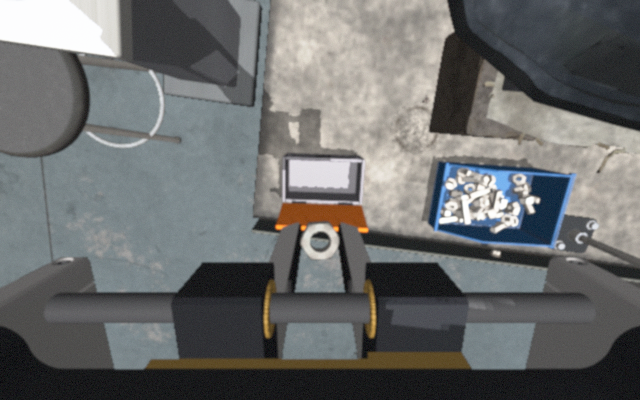

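The nut is in the jaws at (320,240). The case rim runs from about (283,155) to (363,203), with the lid below it in the picture. Measuring.

Run:
```python
from h import *
f=np.load('pics/w6.npz'); p=f['p']
a=cv2.resize(p[140:250,265:385],None,fx=6,fy=5.4,interpolation=cv2.INTER_CUBIC); cv2.imwrite('pics/w6z.png',a[:,:,::-1])
```

```text
(no output)
```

View pics/w6z.png

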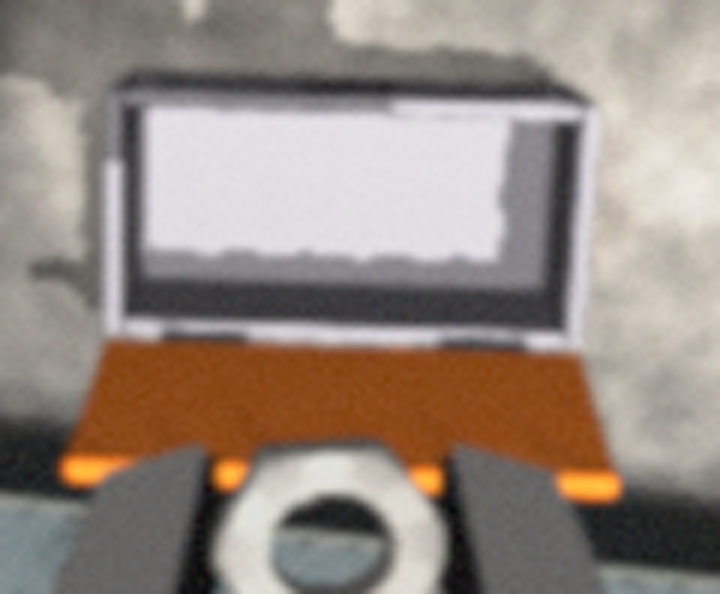

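Run:
```python
from h import *
f=np.load('pics/w6.npz'); ci={k:f[k] for k in('fx','fy','cx','cy','R','t')}
Z=[(112,90),(598,103),(582,352),(107,335)]
W=np.array([ray(ci,265+(x+.5)/6-.5,140+(y+.5)/5.4-.5,.054)[:2] for x,y in Z]); print(W.round(4))
print('ctr',W.mean(0),'len',np.linalg.norm(W[1]-W[0]),np.linalg.norm(W[2]-W[3]),np.linalg.norm(W[3]-W[0]),np.linalg.norm(W[2]-W[1]))
ex=(W[1]-W[0])+(W[2]-W[3]); print('yaw',np.degrees(np.arctan2(ex[1],ex[0])))
d=f['d'];P=pts(ci,d); hsv=cv2.cvtColor(f['p'],cv2.COLOR_RGB2HSV)
m=(hsv[...,0]>5)&(hsv[...,0]<25)&(hsv[...,1]>180)&(d>0)&(P[...,2]>.04); q=P[m]; q=q[(q[:,1]<-.25)]
print(len(q),q.min(0),q.max(0))
ctr=W.mean(0); th=np.arctan2(ex[1],ex[0]); c,s=np.cos(th),np.sin(th)
yl=-(q[:,0]-ctr[0])*s+(q[:,1]-ctr[1])*c
for z in np.arange(.05,.13,.01):
    k=(q[:,2]>=z)&(q[:,2]<z+.01)
    if k.sum(): print('%.2f'%z,k.sum(),yl[k].min().round(4),np.median(yl[k]).round(4))
f=np.load('pics/top0.npz'); ci={k:f[k] for k in('fx','fy','cx','cy','R','t')}
d=f['d'];P=pts(ci,d)
m=(d>0)&(abs(P[...,2]-.054)<.012)&(P[...,0]>.36)&(P[...,0]<.56)&(P[...,1]>-.34)&(P[...,1]<-.2)
print('top rim pts',cv2.minAreaRect(P[m][:,:2].astype(np.float32)))
```

```text
[[ 0.397  -0.2586]
 [ 0.5037 -0.2469]
 [ 0.5113 -0.31  ]
 [ 0.4025 -0.3206]]
ctr [ 0.45361149 -0.28400934] len 0.1073375346593746 0.10934555622053713 0.06228787721756296 0.06354993619343707
yaw 5.9164621536358215
1607 [ 0.40295636 -0.33645803  0.05836144] [ 0.51175995 -0.25308376  0.35785049]
0.05 3 -0.0322 -0.032
0.06 238 -0.0342 -0.0328
0.07 298 -0.0365 -0.0347
0.08 315 -0.0383 -0.0367
0.09 344 -0.0407 -0.0387
0.10 245 -0.0429 -0.0406
0.11 144 -0.0477 -0.0432
top rim pts ((0.4525638222694397, -0.28759369254112244), (0.11066173762083054, 0.06907318532466888), 5.976875305175781)
```

step_arm --commands '[{"xyz":[0.0035,0.016,-0.02],"twist":[0,0,-2]},{"xyz":[0.0035,0.016,-0.06],"twist":[0,0,-2]},{"xyz":[0.0035,0.016,-0.1],"twist":[0,0,-2]},{"xyz":[0.0035,0.016,-0.14],"twist":[0,0,-2]},{"xyz":[0.0035,0.016,-0.175],"twist":[0,0,-2]},{"xyz":[0.0035,0.016,-0.2],"twist":[0,0,-2]},{"xyz":[0.0035,0.016,-0.215],"twist":[0,0,-2]},{"xyz":[0.0035,0.016,-0.225],"twist":[0,0,-2]},{"xyz":[0.0035,0.016,-0.225],"twist":[0,0,-2]},{"xyz":[0.0035,0.016,-0.225],"twist":[0,0,-2]}]'

```text
time: 7.78
tool_pos: [0.4542, -0.2681, 0.0361]
ee_rot: [-1.57, -0.001, 0.106]
wrist_force: [-0.4, 0.3, -0.2]
width: 0.0248
```

step_arm --commands '[{"xyz":[0,0,0],"twist":[0,0,0]},{"xyz":[0,0,0],"twist":[0,0,0]},{"xyz":[0,0,0],"twist":[0,0,0]},{"xyz":[0,0,0],"twist":[0,0,0]}]' --fingers 130

```text
time: 8.12
tool_pos: [0.454, -0.2689, 0.0363]
ee_rot: [-1.571, -0.001, 0.105]
wrist_force: [0.4, 0.9, 0.1]
width: 0.0449
```

```bash
python3 -c "
from h import *
rec(); p,d=save('wrist','w7')
"
```

```text
t 8.12 q [-6.430e-01  1.420e-01  1.672e+00  1.000e-03  1.326e+00 -7.480e-01] p [ 0.454  -0.2689  0.0363] rpy [-1.571e+00 -1.000e-03  1.050e-01] F [0.4 0.9 0.1] w 0.0449
```

View pics/w7.png

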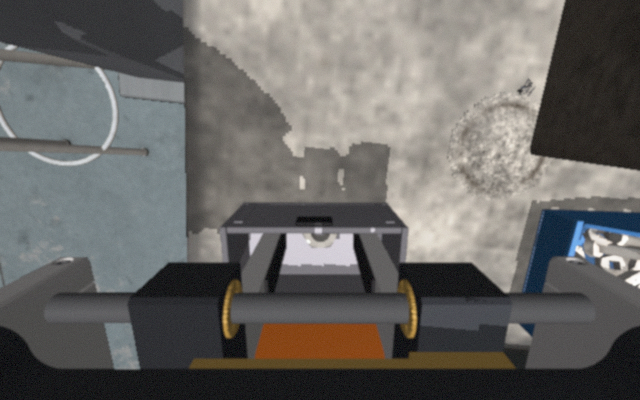

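The nut shows inside the case at (320,238). I'll rise to confirm that, then move behind the lid.

step_arm --commands '[{"xyz":[0,0,0.03],"twist":[0,0,0]},{"xyz":[0,0,0.065],"twist":[0,0,0]},{"xyz":[0,0,0.1],"twist":[0,0,0]},{"xyz":[0,0,0.14],"twist":[0,0,0]},{"xyz":[0,0,0.18],"twist":[0,0,0]},{"xyz":[0.002,-0.02,0.2],"twist":[0,0,0]},{"xyz":[0.004,-0.05,0.2],"twist":[0,0,0]},{"xyz":[0.007,-0.093,0.2],"twist":[0,0,0]},{"xyz":[0.007,-0.093,0.2],"twist":[0,0,0]}]' --fingers 255

```text
time: 8.92
tool_pos: [0.4601, -0.3673, 0.2345]
ee_rot: [-1.573, 0.001, 0.1]
wrist_force: [0.2, 1.3, -0.4]
width: 0.0004
```

```bash
python3 -c "
from h import *
rec(); p,d=save('wrist','w8')
"
```

```text
t 8.92 q [-0.769  0.17   1.237 -0.002  1.733 -0.869] p [ 0.4601 -0.3673  0.2345] rpy [-1.573e+00  1.000e-03  1.000e-01] F [ 0.2  1.3 -0.4] w 0.0004
```

View pics/w8.png

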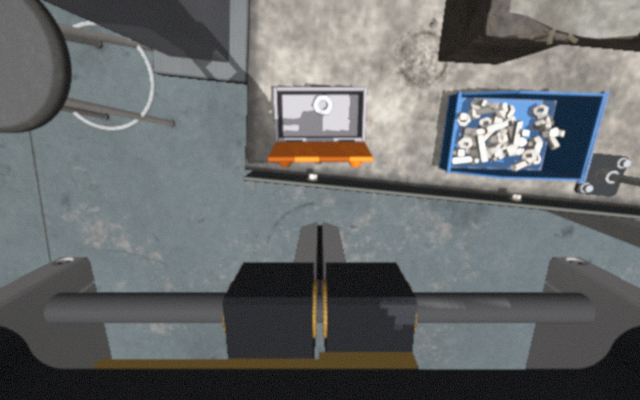

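The nut lies flat in the case at (322,104), and the fingers are closed behind the lid. Descending, then pushing.

step_arm --commands '[{"xyz":[0,0,-0.03],"twist":[0,0,0]},{"xyz":[0,0,-0.07],"twist":[0,0,0]},{"xyz":[0,0,-0.105],"twist":[0,0,0]},{"xyz":[0,0,-0.128],"twist":[0,0,0]},{"xyz":[0,0,-0.134],"twist":[0,0,0]},{"xyz":[0,0,-0.134],"twist":[0,0,0]}]'

```text
time: 9.47
tool_pos: [0.4594, -0.3599, 0.099]
ee_rot: [-1.566, 0.003, 0.105]
wrist_force: [-1.0, -0.4, 0.1]
width: 0.0003
```

step_arm --commands '[{"xyz":[-0.002,0.015,0],"twist":[0,0,0]},{"xyz":[-0.003,0.025,0],"twist":[0,0,0]},{"xyz":[-0.004,0.035,0],"twist":[0,0,0]},{"xyz":[-0.005,0.045,0],"twist":[0,0,0]},{"xyz":[-0.006,0.055,0],"twist":[0,0,0]},{"xyz":[-0.007,0.065,0],"twist":[0,0,0]},{"xyz":[-0.008,0.075,0],"twist":[0,0,0]},{"xyz":[-0.009,0.085,0],"twist":[0,0,0]}]'

```text
time: 10.13
tool_pos: [0.4515, -0.2757, 0.1014]
ee_rot: [-1.57, -0.0, 0.105]
wrist_force: [0.4, 0.9, -0.7]
width: 0.0009
```

```bash
python3 -c "
from h import *
rec(); p,d=save('wrist','w9')
"
```

```text
t 10.13 q [-6.560e-01  9.000e-02  1.592e+00  1.000e-03  1.459e+00 -7.610e-01] p [ 0.4515 -0.2757  0.1014] rpy [-1.57  -0.     0.105] F [ 0.4  0.9 -0.7] w 0.0009
```

View pics/w9.png

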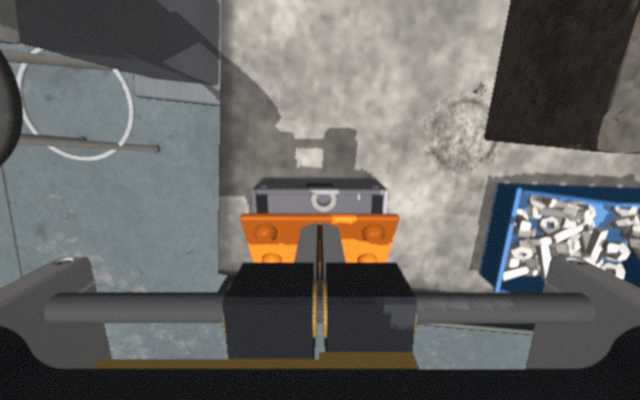

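The lid leans forward over the finger, with its free edge at row 215. I'll push on until it falls, then rise.

step_arm --commands '[{"xyz":[-0.001,0.012,0],"twist":[0,0,0]},{"xyz":[-0.002,0.024,0],"twist":[0,0,0]},{"xyz":[-0.003,0.036,0],"twist":[0,0,0]},{"xyz":[-0.004,0.045,0.005],"twist":[0,0,0]},{"xyz":[-0.004,0.045,0.02],"twist":[0,0,0]},{"xyz":[-0.003,0.03,0.05],"twist":[0,0,0]},{"xyz":[-0.001,0.01,0.09],"twist":[0,0,0]},{"xyz":[0,-0.02,0.13],"twist":[0,0,0]},{"xyz":[0,-0.03,0.15],"twist":[0,0,0]},{"xyz":[0,-0.03,0.15],"twist":[0,0,0]}]'

```text
time: 11.02
tool_pos: [0.4535, -0.3107, 0.2593]
ee_rot: [-1.581, -0.009, 0.102]
wrist_force: [0.5, -0.3, 1.2]
width: 0.0002
```

```bash
python3 -c "
from h import *
rec(); p,d=save('wrist','w10')
"
```

```text
t 11.02 q [-7.030e-01  7.200e-02  1.297e+00 -1.000e-03  1.759e+00 -8.060e-01] p [ 0.4535 -0.3107  0.2593] rpy [-1.581 -0.009  0.102] F [ 0.5 -0.3  1.2] w 0.0002
```

View pics/w10.png

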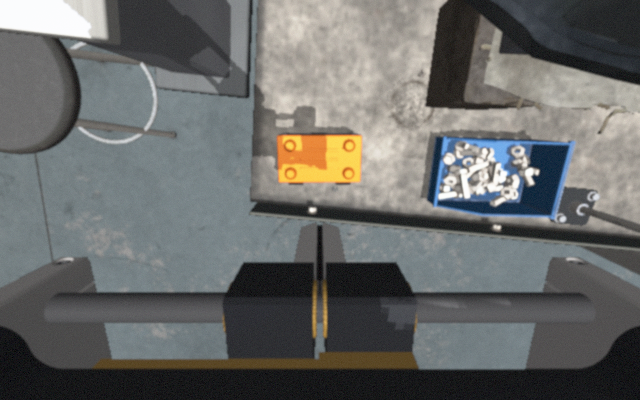

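The lid is shut, and its lugs show at (290,145), (349,145), (350,173) and (290,173). I'll measure the seat from them.

Run:
```python
from h import *
f=np.load('pics/w10.npz'); ci={k:f[k] for k in('fx','fy','cx','cy','R','t')}; p=f['p']; d=f['d']
a=cv2.resize(p[125:192,270:370],None,fx=8,fy=8,interpolation=cv2.INTER_CUBIC); cv2.imwrite('pics/w10z.png',a[:,:,::-1])
P=pts(ci,d)
hsv=cv2.cvtColor(p,cv2.COLOR_RGB2HSV)
m=((hsv[...,0]>5)&(hsv[...,0]<25)&(hsv[...,1]>150)&(hsv[...,2]>120)&(d>0)); m[:, :270]=0; m[:,370:]=0; m[:120]=0; m[195:]=0
q=P[m]; print(len(q),'z med',np.median(q[:,2])); 
k=abs(q[:,2]-.060)<.004; A=np.c_[q[k][:,:2],np.ones(k.sum())]; print('plane',np.linalg.lstsq(A,q[k][:,2],rcond=None)[0])
print(cv2.minAreaRect(q[k][:,:2].astype(np.float32)))
```

```text
3890 z med 0.05586456044413854
plane [ 0.00307001 -0.00712372  0.05449413]
((0.45002585649490356, -0.28071683645248413), (0.10752721130847931, 0.05875241011381149), 5.85809850692749)
```

View pics/w10z.png

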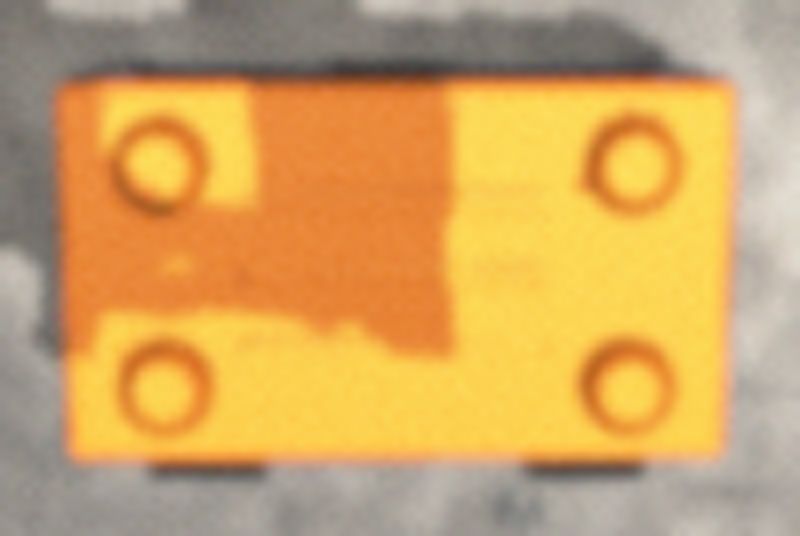

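```bash
cat >> h.py <<'E'
def fitrect(W,local):
    """rigid 2D fit: W = c + R(th) local"""
    W=np.asarray(W);L=np.asarray(local); cw=W.mean(0);cl=L.mean(0)
    a=((W-cw)*(L-cl)).sum(); b=((L-cl)[:,0]*(W-cw)[:,1]-(L-cl)[:,1]*(W-cw)[:,0]).sum()
    th=np.arctan2(b,a); R=np.array([[np.cos(th),-np.sin(th)],[np.sin(th),np.cos(th)]]); c=cw-R@cl
    return c,np.degrees(th),(W-(c+L@R.T))*1000, np.sqrt(((W-cw)**2).sum()/((L-cl)**2).sum())
LUG=np.array([(-38,18),(38,18),(38,-18),(-38,-18)])/1000.
E
python3 - <<'E'
from h import *
f=np.load('pics/w10.npz'); ci={k:f[k] for k in('fx','fy','cx','cy','R','t')}
def W(Z,z): return [ray(ci,270+(x+.5)/8-.5,125+(y+.5)/8-.5,z)[:2] for x,y in Z]
for Z,z,L in(([(160,163),(632,163),(628,387),(165,387)],.060,LUG),([(160,158),(637,160),(632,388),(163,388)],.068,LUG),([(58,78),(737,82),(727,462),(68,462)],.060,np.array([(-55,31),(55,31),(55,-31),(-55,-31)])/1e3)):
    c,t,r,s=fitrect(W(Z,z),L); print(c.round(4),t.round(2),'scale',s.round(3)); print(r.round(1))
E
```

```text
[ 0.4502 -0.2804] 5.88 scale 0.996
[[ 0.3  0.1]
 [-0.4  0. ]
 [-0.1 -0.1]
 [ 0.2 -0. ]]
[ 0.4503 -0.2792] 5.72 scale 0.987
[[ 0.8  0.2]
 [-0.8 -0.1]
 [-0.5 -0. ]
 [ 0.4 -0.1]]
[ 0.4504 -0.2802] 5.74 scale 0.985
[[ 1.2  0.1]
 [-1.4 -0.5]
 [-0.5  0.2]
 [ 0.7  0.2]]
```

```bash
python3 - <<'E'
s=open('h.py').read()
s=s.replace("    p,d=robot.snapshot(name); cv2","    ci=robot.camera_info(name); p,d=robot.snapshot(name); cv2").replace("robot.camera_info(name).items()","ci.items()")
open('h.py','w').write(s)
E
python3 - <<'E'
from h import *
rec()
ci0=robot.camera_info('wrist')
p,d=save('wrist','w11'); rec(); ci=robot.camera_info('wrist')
print(ci0['t']-ci['t'])
a=cv2.resize(p[125:192,270:370],None,fx=8,fy=8,interpolation=cv2.INTER_CUBIC); cv2.imwrite('pics/w11z.png',a[:,:,::-1])
E
```

```text
t 11.07 q [-0.702  0.072  1.303  0.     1.758 -0.805] p [ 0.4528 -0.3088  0.2559] rpy [-1.577 -0.006  0.103] F [ 0.4 -0.1 -0.6] w 0.0003
t 11.12 q [-7.010e-01  7.300e-02  1.308e+00  1.000e-03  1.757e+00 -8.050e-01] p [ 0.4521 -0.3073  0.2531] rpy [-1.572 -0.003  0.104] F [-0.4 -0.4 -0.1] w 0.0006
[-0.00181878 -0.00211465 -0.00053708]
```

View pics/w11z.png

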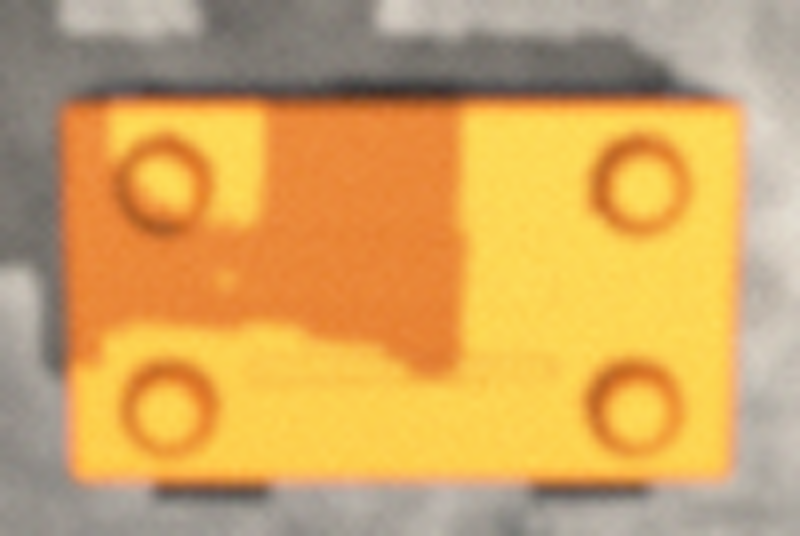

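step_arm --commands '[{"xyz":[0,0.02,0],"twist":[0,0,-7]},{"xyz":[0,0.025,0],"twist":[0,0,-14]},{"xyz":[0,0.025,0],"twist":[0,0,-21]},{"xyz":[0,0.025,0],"twist":[0,0,-28]},{"xyz":[0,0.025,0],"twist":[0,0,-35]},{"xyz":[0,0.025,0],"twist":[0,0,-42]},{"xyz":[0,0.025,0],"twist":[0,0,-49]},{"xyz":[0,0.025,0],"twist":[0,0,-56]},{"xyz":[0,0.025,0],"twist":[0,0,-63]},{"xyz":[0,0.025,0],"twist":[0,0,-70]},{"xyz":[0,0.025,0],"twist":[0,0,-77]},{"xyz":[0,0.025,0],"twist":[0,0,-84]}]' --fingers 0

```text
time: 12.12
tool_pos: [0.4509, -0.28, 0.2489]
ee_rot: [-1.573, 0.003, -1.366]
wrist_force: [0.4, -0.4, -0.3]
width: 0.0769
```

step_arm --commands '[{"xyz":[0,0,0],"twist":[0,0,-6]},{"xyz":[0,0,0],"twist":[0,0,-6]},{"xyz":[0,0,0],"twist":[0,0,-6]},{"xyz":[0,0,0],"twist":[0,0,-6]},{"xyz":[0,0,0],"twist":[0,0,-6]},{"xyz":[0,0,0],"twist":[0,0,-6]}]'

```text
time: 12.62
tool_pos: [0.4515, -0.2816, 0.2511]
ee_rot: [-1.571, 0.0, -1.465]
wrist_force: [-0.1, -0.2, 0.3]
width: 0.0941
```

Run:
```python
from h import *
rec()
p,d=save('wrist','w12'); rec()
```

```text
t 12.62 q [-0.664  0.043  1.344  0.     1.755  0.8  ] p [ 0.4515 -0.2816  0.2511] rpy [-1.571  0.    -1.465] F [-0.1 -0.2  0.3] w 0.0941
t 12.67 q [-0.664  0.043  1.343  0.     1.755  0.801] p [ 0.4515 -0.2817  0.2512] rpy [-1.571 -0.    -1.465] F [-0.1  0.1  0.3] w 0.0941
```

View pics/w12.png

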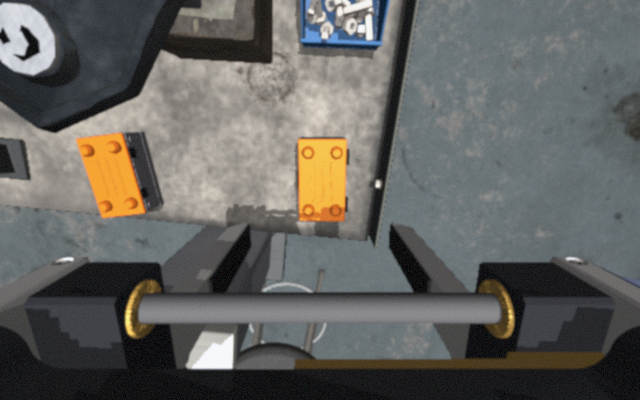

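The arm is settled. The lower case, lid shut, is at (323,180) and the upper case at (113,175). Zooming in on both.

Run:
```python
from h import *
p=np.load('pics/w12.npz')['p']
a=cv2.resize(p[130:230,285:360],None,fx=6,fy=6,interpolation=cv2.INTER_CUBIC); cv2.imwrite('pics/w12z.png',a[:,:,::-1])
a=cv2.resize(p[125:225,70:165],None,fx=6,fy=6,interpolation=cv2.INTER_CUBIC); cv2.imwrite('pics/w12y.png',a[:,:,::-1])
```

```text
(no output)
```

View pics/w12z.png

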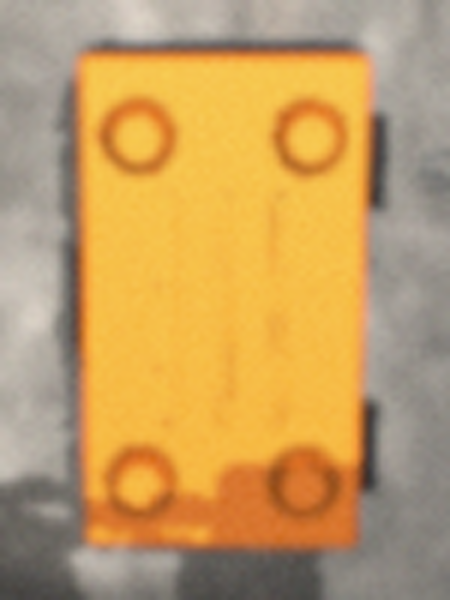

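View pics/w12y.png

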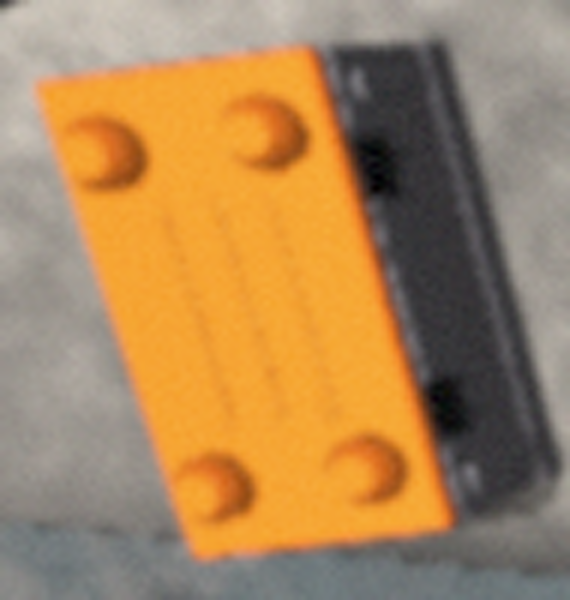

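Run:
```python
from h import *
f=np.load('pics/w12.npz'); ci={k:f[k] for k in('fx','fy','cx','cy','R','t')}
def W(Z,z,u0,v0,k=6): return [ray(ci,u0+(x+.5)/k-.5,v0+(y+.5)/k-.5,z)[:2] for x,y in Z]
L4=np.array([(38,18),(38,-18),(-38,-18),(-38,18)])/1e3; R4=np.array([(55,31),(55,-31),(-55,-31),(-55,31)])/1e3
for Z,z,L,o in(([(138,135),(310,137),(304,482),(141,481)],.060,L4,(285,130)),([(77,55),(372,57),(359,546),(85,546)],.060,R4,(285,130)),([(37,85),(315,45),(455,525),(190,560)],.050,R4,(70,125))):
    c,t,r,s=fitrect(W(Z,z,*o),L); print(c.round(4),t.round(2),'scale',s.round(3)); print(r.round(1).tolist())
```

```text
[ 0.4515 -0.2843] 5.88 scale 1.006
[[0.3, 0.3], [0.0, -0.1], [-0.2, -0.2], [-0.1, 0.1]]
[ 0.4522 -0.2842] 5.9 scale 0.986
[[-0.8, -0.3], [-1.1, 0.1], [1.0, 0.3], [0.9, -0.1]]
[ 0.4267 -0.005 ] 13.01 scale 0.989
[[-1.3, -0.6], [-0.4, -0.3], [1.4, 0.0], [0.3, 0.9]]
```

step_arm --commands '[{"xyz":[-0.005,0.04,0],"twist":[0,0,1]},{"xyz":[-0.01,0.08,0],"twist":[0,0,2]},{"xyz":[-0.015,0.12,0],"twist":[0,0,3]},{"xyz":[-0.02,0.16,0],"twist":[0,0,4]},{"xyz":[-0.025,0.195,0],"twist":[0,0,5]},{"xyz":[-0.03,0.23,0],"twist":[0,0,6]},{"xyz":[-0.031,0.255,0],"twist":[0,0,7]},{"xyz":[-0.031,0.27,0],"twist":[0,0,7]},{"xyz":[-0.031,0.275,0],"twist":[0,0,7]},{"xyz":[-0.031,0.275,0],"twist":[0,0,7]},{"xyz":[-0.031,0.275,0],"twist":[0,0,7]},{"xyz":[-0.031,0.275,0],"twist":[0,0,7]}]'

```text
time: 13.67
tool_pos: [0.4207, -0.0078, 0.2512]
ee_rot: [-1.571, -0.001, -1.345]
wrist_force: [-0.1, -0.8, -0.0]
width: 0.0941
```

step_arm --commands '[{"xyz":[0,0,0],"twist":[0,0,0]},{"xyz":[0,0,0],"twist":[0,0,0]},{"xyz":[0,0,0],"twist":[0,0,0]}]'

```text
time: 13.92
tool_pos: [0.4207, -0.0075, 0.2512]
ee_rot: [-1.571, -0.0, -1.345]
wrist_force: [-0.3, -0.2, 1.2]
width: 0.0939
```

Run:
```python
from h import *
rec()
p,d=save('wrist','w13'); rec()
a=cv2.resize(p[120:230,275:370],None,fx=6,fy=6,interpolation=cv2.INTER_CUBIC); cv2.imwrite('pics/w13z.png',a[:,:,::-1])
```

```text
t 13.92 q [-0.153 -0.209  1.577 -0.     1.773  1.192] p [ 0.4207 -0.0075  0.2512] rpy [-1.571 -0.    -1.345] F [-0.3 -0.2  1.2] w 0.0939
t 13.97 q [-0.152 -0.209  1.577 -0.     1.773  1.192] p [ 0.4207 -0.0074  0.2513] rpy [-1.571 -0.    -1.345] F [0.1 0.3 0.3] w 0.0942
```

View pics/w13.png

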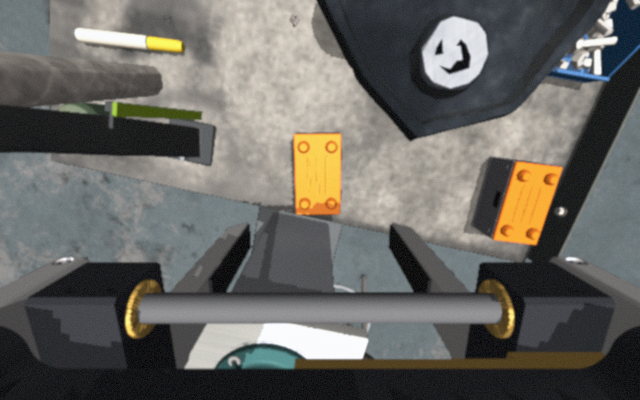

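View pics/w13z.png

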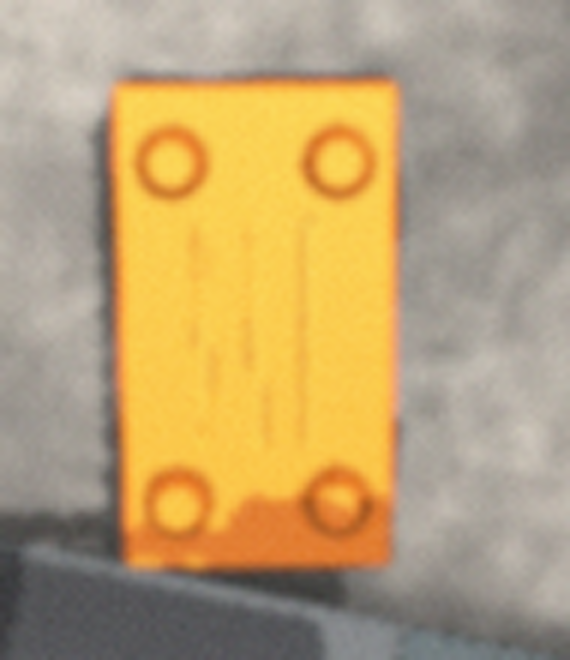

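Run:
```python
from h import *
f=np.load('pics/w13.npz'); ci={k:f[k] for k in('fx','fy','cx','cy','R','t')}
def W(Z,z,u0,v0,k=6): return [ray(ci,u0+(x+.5)/k-.5,v0+(y+.5)/k-.5,z)[:2] for x,y in Z]
L4=np.array([(38,18),(38,-18),(-38,-18),(-38,18)])/1e3; R4=np.array([(55,31),(55,-31),(-55,-31),(-55,31)])/1e3
for Z,z,L,o in(([(172,162),(339,163),(338,502),(178,503)],.050,L4,(275,120)),([(111,84),(399,84),(392,566),(124,566)],.050,R4,(275,120))):
    c,t,r,s=fitrect(W(Z,z,*o),L); print(c.round(4),t.round(2),'scale',s.round(3)); print(r.round(1).tolist())
```

```text
[ 0.4257 -0.0032] 13.19 scale 1.006
[[0.4, 0.2], [0.0, -0.0], [-0.1, -0.3], [-0.3, 0.1]]
[ 0.4264 -0.003 ] 13.12 scale 0.986
[[-0.8, -0.3], [-1.1, 0.0], [0.8, 0.3], [1.0, -0.0]]
```

step_arm --commands '[{"xyz":[0,0.003,-0.03],"twist":[0,0,0.26]},{"xyz":[0,0.003,-0.07],"twist":[0,0,0.26]},{"xyz":[0,0.003,-0.11],"twist":[0,0,0.26]},{"xyz":[0,0.003,-0.145],"twist":[0,0,0.26]},{"xyz":[0,0.003,-0.175],"twist":[0,0,0.26]},{"xyz":[0,0.003,-0.2],"twist":[0,0,0.26]},{"xyz":[0,0.003,-0.22],"twist":[0,0,0.26]},{"xyz":[0,0.003,-0.23],"twist":[0,0,0.26]},{"xyz":[0,0.003,-0.231],"twist":[0,0,0.26]},{"xyz":[0,0.003,-0.231],"twist":[0,0,0.26]},{"xyz":[0,0.003,-0.231],"twist":[0,0,0.26]}]'

```text
time: 14.88
tool_pos: [0.4219, -0.0041, 0.0219]
ee_rot: [-1.568, -0.001, -1.339]
wrist_force: [0.4, 0.4, 1.0]
width: 0.0945
```

Run:
```python
from h import *
rec()
p,d=save('wrist','w14')
```

```text
t 14.88 q [-0.144 -0.078  1.931 -0.     1.286  1.195] p [ 0.4219 -0.0041  0.0219] rpy [-1.568e+00 -1.000e-03 -1.339e+00] F [0.4 0.4 1. ] w 0.0945
```

View pics/w14.png

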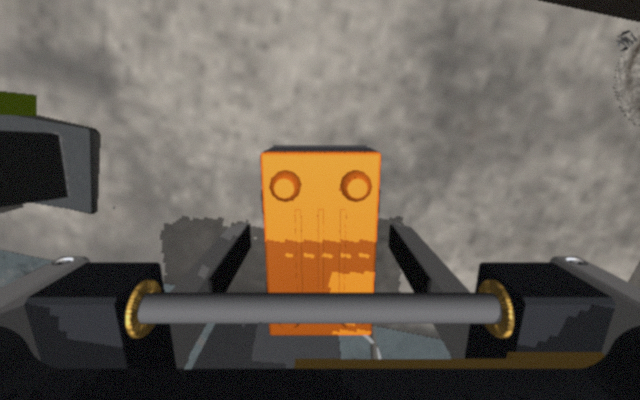

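The case sits centred between the fingers (columns 262–381, mid 321). Closing.

step_arm --commands '[{"xyz":[0,0,-0.003],"twist":[0,0,0]},{"xyz":[0,0,-0.003],"twist":[0,0,0]},{"xyz":[0,0,-0.003],"twist":[0,0,0]},{"xyz":[0,0,-0.003],"twist":[0,0,0]},{"xyz":[0,0,-0.003],"twist":[0,0,0]},{"xyz":[0,0,-0.003],"twist":[0,0,0]}]' --fingers 255

```text
time: 15.43
tool_pos: [0.4208, -0.0041, 0.0175]
ee_rot: [-1.57, -0.001, -1.339]
wrist_force: [-0.9, -1.5, 1.1]
width: 0.0618
```

Run:
```python
from h import *
rec()
p,d=save('wrist','w15')
a=cv2.resize(p[135:345,240:400],None,fx=4,fy=2.8,interpolation=cv2.INTER_CUBIC); cv2.imwrite('pics/w15z.png',a[:,:,::-1])
```

```text
t 15.43 q [-0.144 -0.074  1.936 -0.     1.278  1.195] p [ 0.4208 -0.0041  0.0175] rpy [-1.570e+00 -1.000e-03 -1.339e+00] F [-0.9 -1.5  1.1] w 0.0618
```

View pics/w15z.png

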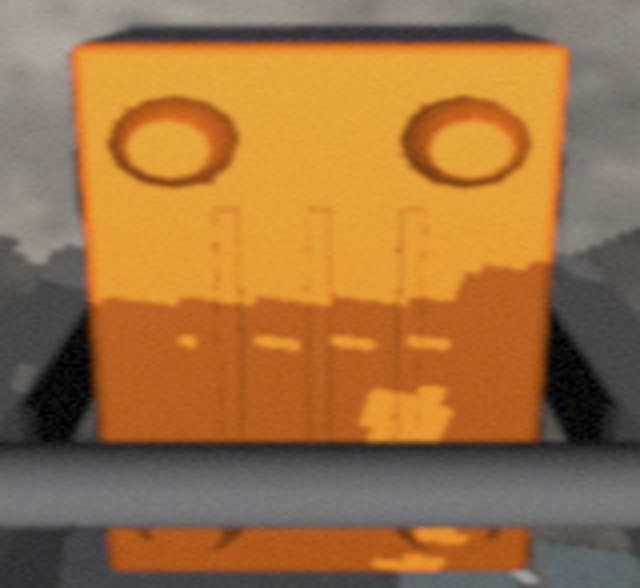

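Run:
```python
from h import *
f=np.load('pics/w15.npz'); ci={k:f[k] for k in('fx','fy','cx','cy','R','t')}
def W(Z,z): return [ray(ci,240+(x+.5)/4-.5,135+(y+.5)/2.8-.5,z)[:2] for x,y in Z]
tcp=np.array([.4208,-.0041]); 
for Z,L in (([(173,141),(466,141)],[(38,18),(38,-18)]),([(75,47),(568,47),(533,570),(108,570)],[(55,31),(55,-31),(-55,-31),(-55,31)]),([(75,47),(568,47)],[(55,31),(55,-31)])):
    c,t,r,s=fitrect(W(Z,.050),np.array(L)/1e3); th=np.radians(-76.7)
    e=c-tcp; print(c.round(4),t.round(2),s.round(3),'tool frame jaw %.4f perp %.4f'%(e@[np.cos(th),np.sin(th)], e@[-np.sin(th),np.cos(th)])); print(r.round(1).tolist())
```

```text
[ 0.4257 -0.0026] 13.27 1.014 tool frame jaw -0.0004 perp 0.0051
[[-0.1, 0.3], [0.1, -0.3]]
[ 0.4267 -0.0025] 13.23 0.976 tool frame jaw -0.0002 perp 0.0061
[[-1.1, -1.5], [-1.6, 0.8], [1.3, 0.5], [1.4, 0.1]]
[ 0.4254 -0.0029] 13.27 0.962 tool frame jaw -0.0001 perp 0.0047
[[0.3, -1.2], [-0.3, 1.2]]
```

step_arm --commands '[{"xyz":[0,0,0.01],"twist":[0,0,0]},{"xyz":[0,0,0.03],"twist":[0,0,0]},{"xyz":[0,0,0.055],"twist":[0,0,0]},{"xyz":[0,0,0.085],"twist":[0,0,0]},{"xyz":[0,0,0.115],"twist":[0,0,0]},{"xyz":[0,0,0.145],"twist":[0,0,0]},{"xyz":[0,0,0.175],"twist":[0,0,0]},{"xyz":[0,0,0.205],"twist":[0,0,0]},{"xyz":[0,0,0.235],"twist":[0,0,0]},{"xyz":[0,0,0.26],"twist":[0,0,0]},{"xyz":[0,0,0.275],"twist":[0,0,0]},{"xyz":[0,0,0.28],"twist":[0,0,0]}]'

```text
time: 16.48
tool_pos: [0.4212, -0.0038, 0.3007]
ee_rot: [-1.566, -0.002, -1.339]
wrist_force: [-0.2, 0.2, -2.3]
width: 0.0621
```

step_arm --commands '[{"xyz":[0,-0.01,0],"twist":[0,0,0]},{"xyz":[0.002,-0.03,0],"twist":[0,0,-0.5]},{"xyz":[0.004,-0.06,0],"twist":[0,0,-1]},{"xyz":[0.006,-0.09,0],"twist":[0,0,-2]},{"xyz":[0.009,-0.12,0],"twist":[0,0,-3]},{"xyz":[0.012,-0.15,0],"twist":[0,0,-4]},{"xyz":[0.015,-0.18,0],"twist":[0,0,-5]},{"xyz":[0.018,-0.21,0],"twist":[0,0,-6]},{"xyz":[0.021,-0.235,0],"twist":[0,0,-7]},{"xyz":[0.024,-0.26,0],"twist":[0,0,-7.4]},{"xyz":[0.0255,-0.275,0],"twist":[0,0,-7.4]},{"xyz":[0.0255,-0.281,0],"twist":[0,0,-7.4]}]'

```text
time: 17.48
tool_pos: [0.4451, -0.2869, 0.2945]
ee_rot: [-1.574, 0.003, -1.471]
wrist_force: [-0.9, 0.6, -3.0]
width: 0.0618
```

step_arm --commands '[{"xyz":[0,0,-0.03],"twist":[0,0,0]},{"xyz":[0,0,-0.06],"twist":[0,0,0]},{"xyz":[0,0,-0.09],"twist":[0,0,0]},{"xyz":[0,0,-0.11],"twist":[0,0,0]},{"xyz":[0,0,-0.12],"twist":[0,0,0]},{"xyz":[0,0,-0.12],"twist":[0,0,0]},{"xyz":[0,0,-0.12],"twist":[0,0,0]},{"xyz":[0,0,-0.12],"twist":[0,0,0]},{"xyz":[0,0,-0.12],"twist":[0,0,0]}]'

```text
time: 18.23
tool_pos: [0.4471, -0.2854, 0.1798]
ee_rot: [-1.567, -0.003, -1.468]
wrist_force: [0.1, 0.0, -2.6]
width: 0.0618
```

Run:
```python
from h import *
rec()
p,d=save('wrist','w16'); ps,_=save('scene','scene16')
cv2.imwrite('pics/s16z.png',cv2.resize(ps[220:380,300:460],None,fx=3.5,fy=3.5,interpolation=cv2.INTER_CUBIC)[:,:,::-1])
```

```text
t 18.23 q [-0.675  0.049  1.478  0.     1.61   0.793] p [ 0.4471 -0.2854  0.1798] rpy [-1.567 -0.003 -1.468] F [ 0.1  0.  -2.6] w 0.0618
```

View pics/w16.png

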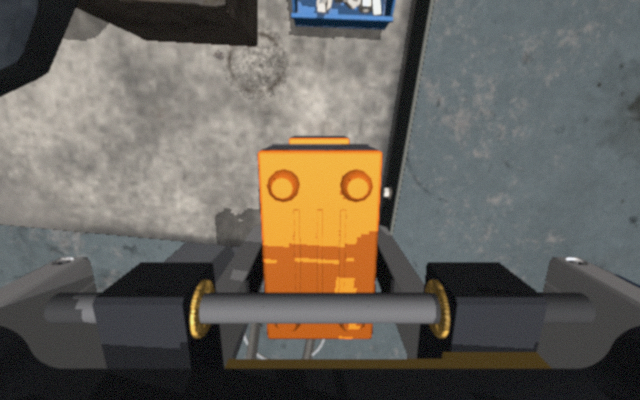

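View pics/s16z.png

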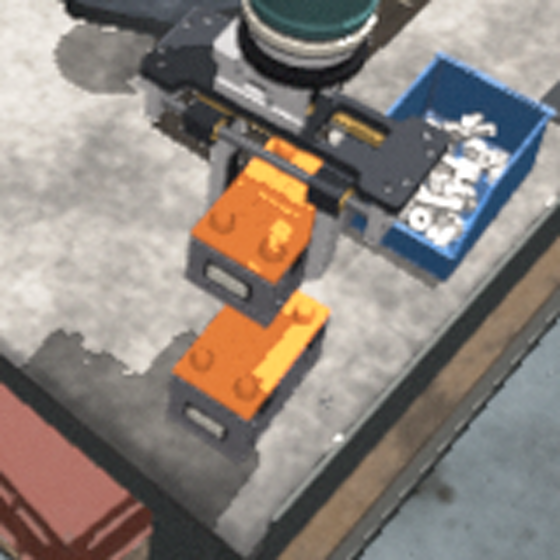

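The held case hangs level, and the lower lid's far edge at columns 290–349 lines up with it. I'll descend to just above the lugs and check.

step_arm --commands '[{"xyz":[0,0.0005,-0.02],"twist":[0,0,0]},{"xyz":[0,0.0005,-0.045],"twist":[0,0,0]},{"xyz":[0,0.0005,-0.065],"twist":[0,0,0]},{"xyz":[0,0.0005,-0.08],"twist":[0,0,0]},{"xyz":[0,0.0005,-0.086],"twist":[0,0,0]},{"xyz":[0,0.0005,-0.086],"twist":[0,0,0]},{"xyz":[0,0.0005,-0.086],"twist":[0,0,0]},{"xyz":[0,0.0005,-0.086],"twist":[0,0,0]},{"xyz":[0,0.0005,-0.086],"twist":[0,0,0]}]'

```text
time: 19.08
tool_pos: [0.447, -0.2851, 0.0932]
ee_rot: [-1.568, -0.003, -1.468]
wrist_force: [-0.5, -0.2, -3.7]
width: 0.0618
```

Run:
```python
from h import *
rec()
ps,_=save('scene','scene17'); p,d=save('wrist','w17')
cv2.imwrite('pics/s17z.png',cv2.resize(ps[260:370,320:430],None,fx=5,fy=5,interpolation=cv2.INTER_CUBIC)[:,:,::-1])
```

```text
t 19.08 q [-0.675  0.096  1.603  0.     1.439  0.794] p [ 0.447  -0.2851  0.0932] rpy [-1.568 -0.003 -1.468] F [-0.5 -0.2 -3.7] w 0.0618
```

View pics/s17z.png

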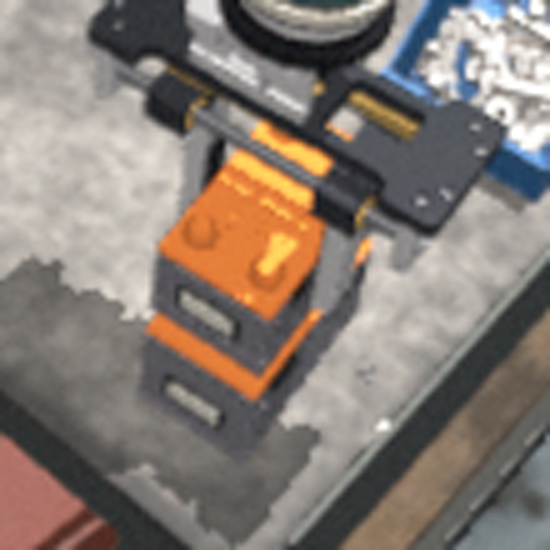

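View pics/w17.png

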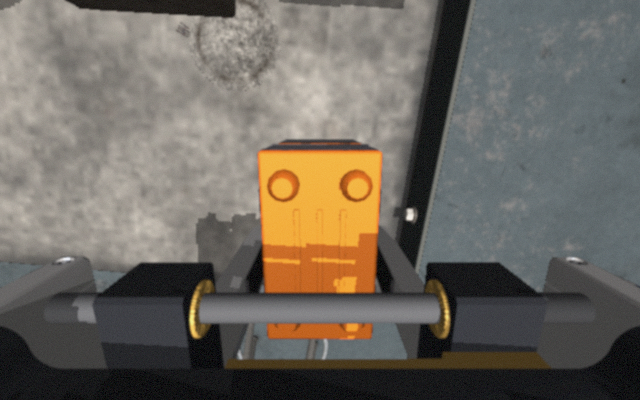

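step_arm --commands '[{"xyz":[-0.0003,0.0002,-0.003],"twist":[0,0,0]},{"xyz":[-0.0003,0.0002,-0.006],"twist":[0,0,0]},{"xyz":[-0.0003,0.0002,-0.009],"twist":[0,0,0]},{"xyz":[-0.0003,0.0002,-0.012],"twist":[0,0,0]},{"xyz":[-0.0003,0.0002,-0.012],"twist":[0,0,0]},{"xyz":[-0.0003,0.0002,-0.012],"twist":[0,0,0]}]'

```text
time: 19.68
tool_pos: [0.4455, -0.284, 0.0788]
ee_rot: [-1.571, 0.0, -1.468]
wrist_force: [0.0, -0.6, -3.7]
width: 0.0617
```

step_arm --commands '[{"xyz":[0,0,-0.002],"twist":[0,0,0]},{"xyz":[0,0,-0.0035],"twist":[0,0,0]},{"xyz":[0,0,-0.0035],"twist":[0,0,0]}]'

```text
time: 19.93
tool_pos: [0.4461, -0.2844, 0.0776]
ee_rot: [-1.569, -0.001, -1.468]
wrist_force: [-1.9, 2.5, 4.3]
width: 0.0618
```

Run:
```python
from h import *
rec()
ps,_=save('scene','scene18'); p,d=save('wrist','w18')
cv2.imwrite('pics/s18z.png',cv2.resize(ps[260:370,320:430],None,fx=5,fy=5,interpolation=cv2.INTER_CUBIC)[:,:,::-1])
```

```text
t 19.93 q [-0.675  0.107  1.623  0.     1.409  0.794] p [ 0.4461 -0.2844  0.0776] rpy [-1.569e+00 -1.000e-03 -1.468e+00] F [-1.9  2.5  4.3] w 0.0618
```

View pics/s18z.png

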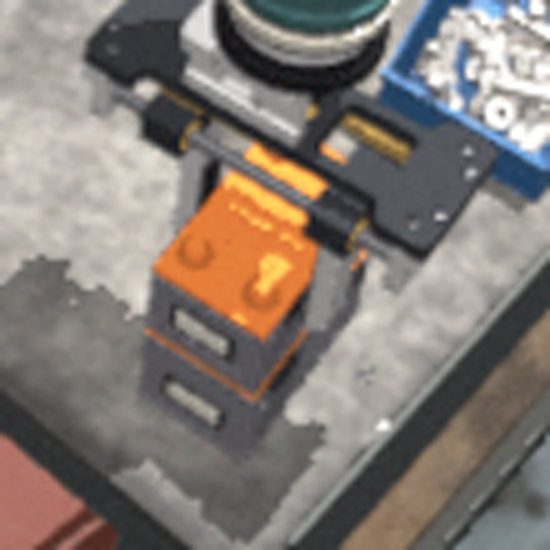

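The case has reached the seat: TCP z is 0.0776 m and the contact force is 8 N. Release and retreat.

step_arm --commands '[{"xyz":[0,0,0],"twist":[0,0,0]},{"xyz":[0,0,0],"twist":[0,0,0]},{"xyz":[0,0,0],"twist":[0,0,0]},{"xyz":[0,0,0],"twist":[0,0,0]},{"xyz":[0,0,0],"twist":[0,0,0]},{"xyz":[0,0,0],"twist":[0,0,0]}]' --fingers 0

```text
time: 20.53
tool_pos: [0.4458, -0.2842, 0.0756]
ee_rot: [-1.57, -0.0, -1.468]
wrist_force: [0.5, 0.1, 0.3]
width: 0.094
```

step_arm --commands '[{"xyz":[0,0,0.015],"twist":[0,0,0]},{"xyz":[0,0,0.04],"twist":[0,0,0]},{"xyz":[0,0,0.07],"twist":[0,0,0]},{"xyz":[0,0,0.1],"twist":[0,0,0]},{"xyz":[0,0,0.13],"twist":[0,0,0]},{"xyz":[0,0,0.16],"twist":[0,0,0]},{"xyz":[0,0,0.18],"twist":[0,0,0]},{"xyz":[0,0,0.185],"twist":[0,0,0]},{"xyz":[0,0,0.185],"twist":[0,0,0]},{"xyz":[0,0,0.185],"twist":[0,0,0]},{"xyz":[0,0,0.185],"twist":[0,0,0]}]'

```text
time: 21.45
tool_pos: [0.4451, -0.2836, 0.2583]
ee_rot: [-1.573, 0.003, -1.468]
wrist_force: [-0.4, 0.1, -0.8]
width: 0.0939
```

Run:
```python
from h import *
rec()
p,d=save('wrist','w19'); ps,ds=save('scene','scene19'); pt,dt=save('top','top19')
cv2.imwrite('pics/s19z.png',cv2.resize(ps[250:370,310:430],None,fx=4.5,fy=4.5,interpolation=cv2.INTER_CUBIC)[:,:,::-1])
a=cv2.resize(p[125:225,270:370],None,fx=6,fy=6,interpolation=cv2.INTER_CUBIC); cv2.imwrite('pics/w19z.png',a[:,:,::-1])
f=np.load('pics/w19.npz'); ci={k:f[k] for k in('fx','fy','cx','cy','R','t')}
P=pts(ci,d); hsv=cv2.cvtColor(p,cv2.COLOR_RGB2HSV)
m=(hsv[...,0]>5)&(hsv[...,0]<25)&(hsv[...,1]>150)&(d>0)&(P[...,2]>.1)&(P[...,2]<.113)
q=P[m]; A=np.c_[q[:,:2]-q[:,:2].mean(0),np.ones(len(q))]; print(len(q),'plane',np.linalg.lstsq(A,q[:,2],rcond=None)[0], cv2.minAreaRect(q[:,:2].astype(np.float32)))
```

```text
t 21.45 q [-0.675  0.036  1.337  0.     1.773  0.794] p [ 0.4451 -0.2836  0.2583] rpy [-1.573  0.003 -1.468] F [-0.4  0.1 -0.8] w 0.0939
4359 plane [ 0.0005479  -0.00326113  0.10891452] ((0.45146793127059937, -0.2826685607433319), (0.1099720448255539, 0.06215611845254898), 5.8850908279418945)
```

View pics/s19z.png

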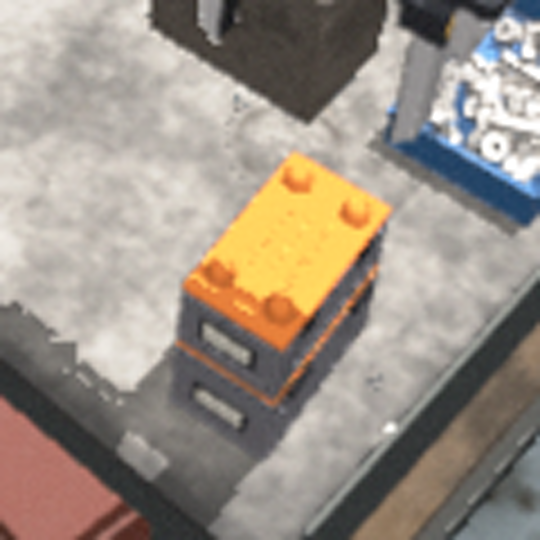

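View pics/w19z.png

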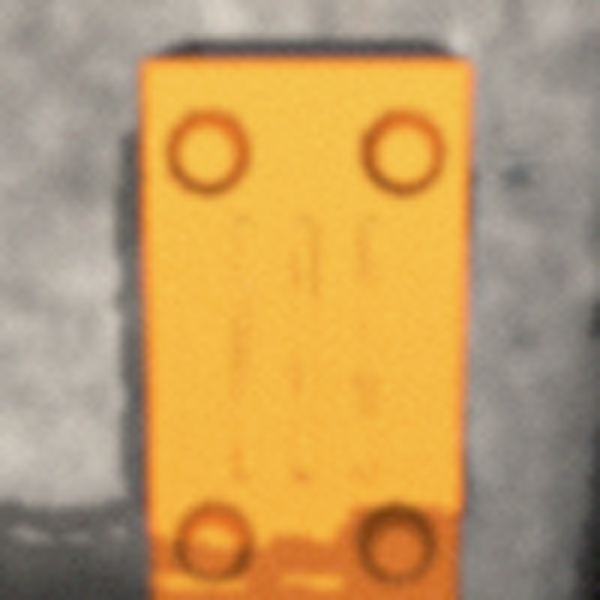

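View pics/scene19.png

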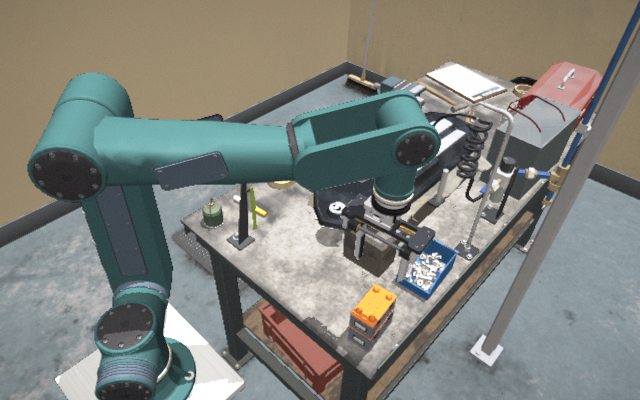

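The stack stands flush. Its top face is at z 0.109 m against 0.110 m expected, level to within 0.3 %, and its yaw of 5.9° matches the lower case. The can still stands at (212,215), and the gripper is clear. Handing in.

```bash
python3 -c "
from h import *
rec(); print(robot.close_job())"
```

```text
t 21.60 q [-0.675  0.036  1.336  0.     1.773  0.794] p [ 0.4453 -0.2838  0.2588] rpy [-1.573  0.002 -1.468] F [-0.1  0.6  0.5] w 0.0942
the job is handed in; nothing more can be done
None
```

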